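# Set the rule against both graph pegs and clamp it

## Task

The two sliding pegs on the graph board are set to the photometer's first and last blank reading, through which a line is to be ruled. Lift the aluminium rule by its knob, lay it flat on the board on the robot's side of the pegs with one end going below the open clamp, and slide it up gently until its long edge bears on both pegs at once, so lightly that neither peg is shifted in its slot. Leave it there and swing the red clamp lever fully down, so that the rule is held still against both pegs.

Things in the scene. Friction and masses are not known exactly. Their poses are not given: they have to be found in the camera images.
- rule: flat aluminium rule, 260 long (its y) x 40 wide (its x) x 4 mm thick, about 0.12 kg, dark stripe and graduations on top, the same either way round; origin at the middle of its underside, z up. A black knob 20 mm in diameter stands upright on its middle, from 4 to 34 mm above the underside; gripped by the knob the rule swivels only stiffly, pushed at the knob by one finger it swivels freely
- rule_knob (a point): point on the axis of the rule's knob, 20 mm above the underside of the rule, where to grip it
- board: fixed plywood board, 200 (its x) x 380 (its y) x 12 mm, a graph sheet taped on it; origin at the middle of its underside, x away from the robot, y to the robot's left, z up; its top is 12 mm above the origin. With the rule's knob at board y = 0 (within 8 mm) the rule's end lies under the cam of the clamp and clear of the clamp's foot
- slot_red: slot along the board's x with the red-headed peg, left on the board; origin on the board's top at the middle of the slot (board x 0.05, y 0.075), axes as the board's. The peg stands somewhere within 16 mm of the origin either way along x: its own place is not in this pose and must be felt or seen. Peg: steel stem 4 mm in diameter, ball head 12 mm in diameter from 10 to 22 mm above the board
- slot_blue: the same with the blue-headed peg, right on the board (board x 0.05, y -0.075). Each peg sits stiffly in its slot and must not be pushed with more than 6 N; the rule weighs so little that it slides and swivels at 1 to 3 N, if nothing presses it down on the board
- clamp_hinge (a point): axis of the clamp lever, along board x, at board x 0.028, y -0.115, 24 mm above the board's top, at the right end. It sits in a grey bracket (board x 0.003 to 0.053) whose foot lies beyond y = -0.145; its two cheeks reach in to y = -0.104 and leave 17 mm free above the board, so that the rule slides in under them. The cam, 20 mm wide, presses below this axis
- clamp_lever (a joint): angle of the clamp lever: 0 = standing upright (open), growing as its handle swings away from the rule, to the right (board -y) and down; 1.6 = fully down at its stop, lying level over the board's right end. It stays where it is left; in about the last 0.3 rad the cam under it presses on the rule and it takes some 5 N at the handle
- lever_grip (a point): middle of the lever's red handle, 62 mm from the hinge axis; the handle is round, 14 mm in diameter, and ends 81 mm from the axis
- dye_violet: small brown dye bottle with white cap, 28x28x65 mm, stands behind the board; leave it alone; origin at its foot
- marker: red and white marker, 141 mm, lies behind the board; leave it alone; origin at its middle
- pen: light blue click pen, 145 mm, lies right of the board; leave it alone; origin at its middle

How it is judged:
On the way:
1. the rule lies flat on the board and bears on both pegs at once while the clamp is still open (contact force between rule and slot_red above 0.3 N and contact force between rule and slot_blue above 0.3 N and value of joint clamp_lever below 0.8 rad and angle between rule's own z axis and vertical below 0.03 rad and z of rule in the frame of board between 0.01 and 0.0145 m), for 0.2 s.
At the end, for the whole second after the job is handed in: the rule lies flat on the board with one long edge within 1.5 mm of both peg stems, at rest; the clamp lever is down (over 1.4 rad) and its cam presses on the rule (over 1.5 N) (((x of peg_red_c0 in the frame of rule between 0.02 and 0.0235 m and x of peg_blue_c0 in the frame of rule between 0.02 and 0.0235 m) or (x of peg_red_c0 in the frame of rule between -0.0235 and -0.02 m and x of peg_blue_c0 in the frame of rule between -0.0235 and -0.02 m)) and angle between rule's own z axis and vertical below 0.03 rad and z of rule in the frame of board between 0.01 and 0.0145 m and value of joint clamp_lever above 1.4 rad and contact force between clamp_lever and rule above 1.5 N and linear speed of rule below 0.01 m/s); the robot touches nothing.
It fails at once if a peg is pushed with more than 6 N, enough to shift it (contact force between rule and slot_red above 6 N or contact force between rule and slot_blue above 6 N).
It fails at once if the bottle, the marker or the pen is disturbed (distance of any of dye_violet, marker, pen from where it was at the start of the episode above 0.02 m or angle between dye_violet's own z axis and vertical above 0.3 rad).
It also fails if it takes over 72 s, if anything falls off the work surface, if the arm or the gripper's body presses on something with over 40 N, if the wrist force passes 120 N, or if a joint passes its speed limit or range.

## Robot

A 6-joint arm with a two-finger parallel gripper is mounted at the origin on a cart in front of the work surface, level with it; the furniture and walls round the work are solid. World frame = base frame: x ahead of the robot, y to its left, z up, the work surface at z = 0. Lengths are in m, angles in rad, forces in N, time in s.
With the tool pointing down it reaches from about 0.3 to 1 m from the base axis. Payload 5.1 kg.
Tool frame: the origin (TCP) lies on the centre line of the jaws, within the pads' length; the fingertips stand 11 mm ahead of it and the grasp point (between the pads) lies 8 mm behind it (robot.tcp_to_tips is the distance from the TCP to the fingertips, in m); z points along the fingers, y is the line along which they close (so a half turn about z gives the same grasp; the last joint's range is limited). The gripper opens to 95 mm and grips with 3 to 60 N. Pads are 20 mm wide; open, the fingers measure 119 mm over their backs; the gripper's body (75 mm by 180 mm) begins 59 mm behind the grasp point.
Start: joints at [1.168, 0.124, 1.65, -0, 1.367, -0.083], TCP at [0.204, 0.617, 0.204] pointing down, gripper open.
Joint ranges: [-2.61, 2.61], [-1.02, 2.33], [0.03, 2.71], [-1.35, 4.49], [0.32, 2.68], [-2.91, 2.91]. Speed limits (rad/s): [2.57, 2.57, 3.14, 3.14, 3.14, 3.14].

## Interface

Orientations are given as a unit quaternion [w, x, y, z].
In Python, from workcell import robot gives the robot as it stands.
- The arm moves only by the tool arm_command, never from a script. Its argument "rows" is a list of rows, each an object with "jaw": the finger opening in cm, from 0 to 9.51; "slide": the shift along the world's x, y, z in cm, a list of three; "delta_rot": the turn, a rotation vector about the world's x, y, z in degrees, a list of three. In form: [{"jaw": jaw, "slide": [dx, dy, dz], "delta_rot": [wx, wy, wz]}, ...]. A call has exactly 5 rows; each row is the pose to reach, as a shift and turn from the pose commanded when the call began; what a row does not reach only later rows make up. A row lasts 1/12 s, in which the tool goes at most 41.7 mm and 7.16 degrees, less where a joint would pass 70% of its speed; a pose out of reach is approached as far as the arm can. A call with a gripper value outside its range is refused whole. The fingers move at their own pace and stop on an object; "squeeze" is the grip in N (left out, the last holds). Time passes only in rows, so rows that repeat a pose let the fingers close, or fill a call up. It gives the time, the measured TCP pose, the force, the opening and the grip force at its end, in the units of the state.
- robot.observe(): the state, without advancing time (a new reading comes with each control period).
- robot.read_camera(name): name is "scene" or "side" or "wrist"; returns the picture (400x640x3 uint8, red, green, blue); there is no depth.
- robot.camera_info(name): a dict with "fov_y" (degrees; the focal length in pixels is half the picture's height over the tangent of half this angle, whatever the lens; pixels are square), "cx", "cy" (the principal point, pixels), "k1" (the pictures are not rectified: a ray, as slopes to the right and down, at radius r is drawn at 1 + k1 r^2 times it, then the intrinsics apply), "origin" and "rotation" of the camera in the world. Camera axes: x right, y up, looking along -z (the intrinsics and any distortion apply to the point x, -y, -z); pixel columns grow to the right and rows downward; lengths in m; the calibration is good to about 2 mm. A picture is of the moment at which its call begins: read the wrist's pose just before it. camera_info takes no time and is no camera call; for the wrist camera it gives the pose at the moment of the call.
- robot.hand_in(): hands the job in; it is judged then, once.
Trained networks look in the newest picture that a camera, given by its name, has taken for a name from the list of things; names that differ only in an ending like _2 or _b are one class to them, and where a whole thing is asked for, a point or a joint stands for the part that bears it (a point fixed in the world has none). Each returns a list of dicts, best first, with "p" (0 to 1); they miss things now and then, are a little off and sometimes report something else, mostly with a low value. They report only what shows in the picture. A call takes as long as a camera call.
- robot.spot_in(camera, label): "xyz" ([x, y, z] in m, in world coordinates, good to about 4 mm: the middle of the surface that is visible of it).
- robot.regions_of(camera, label): "region" (400x640 bool, what is visible of it).
The state is a dict: "time_s": time; "qpos": joint angles; "qd": joint speeds; "joint_efforts": joint torques, N m; "eef_pos": TCP position; "orientation": TCP orientation; "force": force on the tool from outside, world axes, zero at the start; "ft_torque": the same for the moment, N m; "width": finger opening in m; "grasp_force": force on a finger pad.
Only numpy, scipy, OpenCV 4.12 (cv2) and the standard library are available. Lean on these libraries where they do the work, as an engineer would, in place of code of your own. Each camera call takes 0.05 s, during which the arm holds its last target. There are 200 camera calls.

## Working session

There is one attempt and no reset: what is moved stays moved. The work goes in short steps, Python scripts to look and compute and a tool call to move; the robot and the scene stay as the last step left them, time stands still between calls to the robot, and variables do not carry over. Pictures are saved under pics/ and viewed, at most 10 in all, crops included, and the job is handed in when it is done.

Besides the shell and the picture viewer there is one more tool, called after "Call:" by a JSON object that holds its "method" and its "body". arm_command: Moves the arm, as the interface text tells. Its arguments: {"type":"object","properties":{"rows":{"type":"array","items":{"type":"object","properties":{"jaw":{"type":"number"},"slide":{"type":"array","items":{"type":"number"}},"delta_rot":{"type":"array","items":{"type":"number"}}}}},"squeeze":{"type":"number"}},"required":["rows"]}

```bash
mkdir -p pics; cat > h.py <<'E'
from workcell import robot
import numpy as np, cv2
def save(n,f):
    im=robot.read_camera(n); cv2.imwrite('pics/'+f,im[:,:,::-1]); return im
def K(c):
    f=200/np.tan(np.radians(c['fov_y'])/2); return np.array([[f,0,c['cx']],[0,f,c['cy']],[0,0,1]]),np.array([c['k1'],0,0,0,0.])
def proj(c,P):
    R=np.array(c['rotation']).reshape(3,3); p=(np.atleast_2d(P)-c['origin'])@R
    a=p[:,:2]*[1,-1]/-p[:,2:]; r2=(a**2).sum(1,keepdims=True)
    k,_=K(c); return a*(1+c['k1']*r2)*k[0,0]+[c['cx'],c['cy']]
def ray(c,uv,z):
    k,d=K(c); a=cv2.undistortPoints(np.array(uv,float).reshape(-1,1,2),k,d)[:,0]
    R=np.array(c['rotation']).reshape(3,3); v=np.c_[a[:,0],-a[:,1],-np.ones(len(a))]@R.T
    o=np.array(c['origin']); return o+v*((z-o[2])/v[:,2])[:,None]
E
python3 - <<'E'
from h import *
for n in ['scene','side']:
    save(n,n+'0.png'); c=robot.camera_info(n); print(n,c['origin'])
    for l in ['rule','rule_knob','board','slot_red','slot_blue','clamp_hinge','lever_grip','dye_violet','marker','pen']:
        r=robot.spot_in(n,l)
        print(l,[(np.round(x['xyz'],3).tolist(),round(x['p'],2)) for x in r[:2]])
a=cv2.imread('pics/scene0.png')
print(robot.observe())
E
```

```text
scene [ 0.12366839 -0.72094783  1.02633862]
rule [([0.406, 0.322, -0.0], 0.81), ([0.67, 0.037, 0.037], 0.56)]
rule_knob [([0.409, 0.323, 0.001], 0.81)]
board [([0.448, -0.232, 0.01], 0.56)]
slot_red [([0.501, -0.139, 0.013], 0.54)]
slot_blue []
clamp_hinge [([0.442, -0.233, 0.016], 0.79)]
lever_grip [([0.468, -0.334, 0.047], 0.6), ([0.492, -0.506, 0.01], 0.54)]
dye_violet []
marker [([0.661, -0.108, 0.011], 0.48)]
pen [([0.494, -0.508, 0.012], 0.58), ([0.411, 0.324, 0.003], 0.29)]
side [0.02027074 0.87858022 0.98465926]
rule [([0.417, 0.43, 0.005], 0.8)]
rule_knob [([0.422, 0.426, 0.002], 0.55)]
board [([0.467, -0.193, 0.012], 0.97)]
slot_red []
slot_blue []
clamp_hinge [([0.468, -0.198, 0.014], 0.87)]
lever_grip [([0.472, -0.327, 0.076], 0.4)]
dye_violet [([0.67, 0.049, 0.038], 0.39)]
marker [([0.655, -0.097, 0.011], 0.49)]
pen []
{'time_s': 1.1, 'qpos': array([ 1.16837423e+00,  1.23792572e-01,  1.65027080e+00, -1.91704050e-05,
        1.36749783e+00, -8.25618402e-02]), 'qd': array([ 0.00097466,  0.0008914 ,  0.00071008, -0.00121804,  0.0005947 ,
        0.00051901]), 'joint_efforts': array([ 7.72992439e-05, -4.17581213e+01, -3.60242558e+01,  7.76583469e-02,
        4.26218275e-02,  1.21646590e-05]), 'eef_pos': array([0.20439228, 0.61703029, 0.20427831]), 'orientation': array([1.28896795e-05, 1.59247315e-01, 9.87238721e-01, 1.30130555e-05]), 'force': array([-0.0517859 , -0.34064302,  0.91021693]), 'ft_torque': array([-0.03566298,  0.0311218 ,  0.01125938]), 'grasp_force': 0.0, 'width': 0.09520786509195629}
```

View pics/scene0.png

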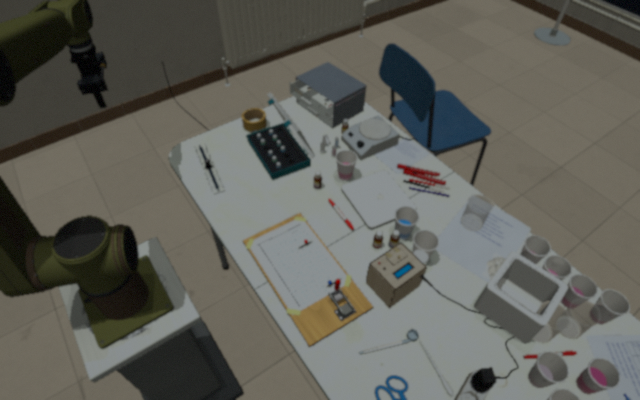

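View pics/side0.png

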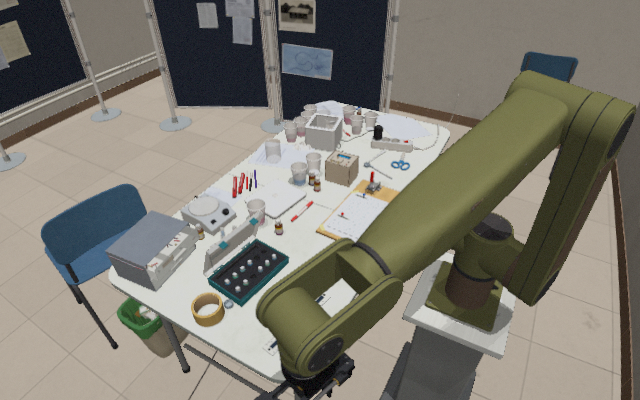

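The scene picture shows the rule at about (210,168), dark with its knob in the middle, and the board between (245,240), (297,214), (371,307) and (310,344), with the clamp at (342,300) and the red peg at (306,243). The side view of the rule is blocked by the arm. Next I measure the rule and board and enlarge a crop.

```bash
python3 - <<'E'
from h import *
im=save('scene','s1.png'); c=robot.camera_info('scene')
for l,z in [('rule',0.004),('board',.012)]:
    m=robot.regions_of('scene',l)[0]['region']; ys,xs=np.nonzero(m)
    P=ray(c,np.c_[xs,ys],z)[:,:2]
    r=cv2.minAreaRect((P*1000).astype(np.float32)); print(l,r,len(xs), cv2.boxPoints(r).round().tolist())
a=cv2.resize(im[130:210,160:260],None,fx=6,fy=6,interpolation=2)
b=cv2.resize(im[205:350,240:385],(480,480),interpolation=2)
o=np.zeros((480,800,3),np.uint8); o[:,:480]=b; o[:256,480:]=cv2.resize(a,(320,256))
cv2.imwrite('pics/c1.png',o[:,:,::-1])
E
```

```text
Traceback (most recent call last):
  File "h.py", line 13, in ray
    R=np.array(c['rotation']).reshape(3,3); v=np.c_[a[:,0],-a[:,1],-np.ones(len(a))]@R.T
ValueError: cannot reshape array of size 4 into shape (3,3)
```

Rotation is a quaternion [w,x,y,z].

```bash
sed -i "s/R=np.array(c\['rotation'\]).reshape(3,3)/R=rot(c['rotation'])/; 2a from scipy.spatial.transform import Rotation\ndef rot(q): return Rotation.from_quat(np.roll(q,-1)).as_matrix()" h.py; python3 - <<'E'
from h import *
im=save('scene','s1.png'); c=robot.camera_info('scene')
for l,z in [('rule',0.004),('board',.012)]:
    m=robot.regions_of('scene',l)[0]['region']; ys,xs=np.nonzero(m)
    P=ray(c,np.c_[xs,ys],z)[:,:2]
    r=cv2.minAreaRect((P*1000).astype(np.float32)); print(l,r,len(xs), cv2.boxPoints(r).round().tolist())
a=cv2.resize(im[130:210,160:260],None,fx=6,fy=6,interpolation=2)
b=cv2.resize(im[205:350,240:385],(480,480),interpolation=2)
o=np.zeros((480,800,3),np.uint8); o[:,:480]=b; o[:256,480:]=cv2.resize(a,(320,256))
cv2.imwrite('pics/c1.png',o[:,:,::-1])
E
```

```text
rule ((412.08154296875, 336.15240478515625), (262.0450134277344, 42.05762481689453), 79.86814880371094) 552 [[368.0, 211.0], [410.0, 203.0], [456.0, 461.0], [414.0, 469.0]]
board ((448.080810546875, -208.96878051757812), (383.5575256347656, 203.0829315185547), 86.63097381591797) 8459 [[335.0, -394.0], [538.0, -406.0], [561.0, -23.0], [358.0, -12.0]]
```

View pics/c1.png

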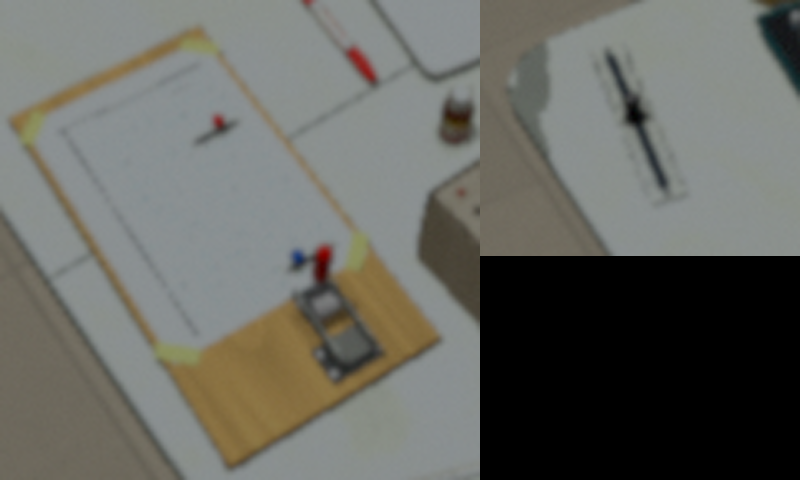

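The crop shows the red peg at crop (219,120), the blue peg at (298,258), and the upright red lever at (322,262). The rule lies clear on the table, with its knob at its middle. I'll move above the rule now with the jaws closing across it.

Call:
{"method": "arm_command", "body": {"rows": [{"jaw":5,"slide":[2,-2.8,0],"delta_rot":[0,0,-6]},{"jaw":5,"slide":[4.2,-5.6,0],"delta_rot":[0,0,-12]},{"jaw":5,"slide":[6.3,-8.4,0],"delta_rot":[0,0,-18]},{"jaw":5,"slide":[8.4,-11.2,0],"delta_rot":[0,0,-24]},{"jaw":5,"slide":[10.4,-14,0],"delta_rot":[0,0,-30]}]}}

```text
time_s: 1.77
eef_pos: [0.3091, 0.4757, 0.2043]
orientation: [0.0, 0.411, 0.911, 0.0]
force: [0.5, 0.6, -0.0]
width: 0.067
grasp_force: 0.0
```

Call:
{"method": "arm_command", "body": {"rows": [{"jaw":5,"slide":[2,-2.8,0],"delta_rot":[0,0,-6]},{"jaw":5,"slide":[4.2,-5.6,0],"delta_rot":[0,0,-12]},{"jaw":5,"slide":[6.3,-8.4,0],"delta_rot":[0,0,-18]},{"jaw":5,"slide":[8.4,-11.2,0],"delta_rot":[0,0,-24]},{"jaw":5,"slide":[10.4,-14,0],"delta_rot":[0,0,-30]}]}}

```text
time_s: 2.18
eef_pos: [0.4132, 0.3355, 0.2045]
orientation: [0.0, 0.634, 0.774, 0.0]
force: [0.2, -0.1, -0.5]
width: 0.0502
grasp_force: 0.0
```

Call:
{"method": "arm_command", "body": {"rows": [{"jaw":5,"slide":[0,0,0],"delta_rot":[0,0,-6]},{"jaw":5,"slide":[0,0,0],"delta_rot":[0,0,-12]},{"jaw":5,"slide":[0,0,0],"delta_rot":[0,0,-18]},{"jaw":5,"slide":[0,0,0],"delta_rot":[0,0,-22]},{"jaw":5,"slide":[0,0,0],"delta_rot":[0,0,-22]}]}}

```text
time_s: 2.6
eef_pos: [0.4125, 0.3369, 0.2044]
orientation: [-0.0, 0.768, 0.64, 0.0]
force: [0.7, -0.4, 0.7]
width: 0.0502
grasp_force: 0.0
```

```bash
cat > look.py <<'E'
from h import *
import sys
def tool():
    s=robot.observe(); R=rot(s['orientation']); ty=np.degrees(np.arctan2(R[1,1],R[0,1]))
    print('t',round(s['time_s'],2),'tcp',(s['eef_pos']*1000).round(1),'yang',round(ty,2),'tilt',R[:,2].round(4),'F',s['force'].round(2),'w',round(s['width'],4),'g',round(s['grasp_force'],1)); return s
E
python3 - <<'E'
from look import *
tool(); c=robot.camera_info('wrist'); im=save('wrist','w1.png'); print(c)
for l in ['rule_knob','rule']:
    for r in robot.spot_in('wrist',l)[:2]: print(l,np.round(r['xyz'],4),r['p'])
m=robot.regions_of('wrist','rule')
if m:
    ys,xs=np.nonzero(m[0]['region']); P=ray(c,np.c_[xs,ys],.004)[:,:2]
    print(cv2.minAreaRect((P*1000).astype(np.float32)),len(xs))
E
```

```text
t 2.6 tcp [412.5 336.9 204.4] yang -10.41 tilt [ 1.e-04  1.e-04 -1.e+00] F [ 0.74 -0.39  0.69] w 0.0502 g 0.0
{'fov_y': 64.54059622331542, 'cx': 312.69009016402276, 'cy': 198.791936020467, 'k1': -0.031042027306658917, 'origin': array([0.4253136 , 0.40385127, 0.38480784]), 'rotation': array([ 0.9884983 , -0.12076745,  0.01090234, -0.09037403])}
rule_knob [0.4165 0.3609 0.002 ] 0.95
rule [0.4142 0.3615 0.0077] 0.61
((413.7830810546875, 345.8988952636719), (237.8823699951172, 41.67955780029297), 79.513671875) 6441
```

View pics/w1.png

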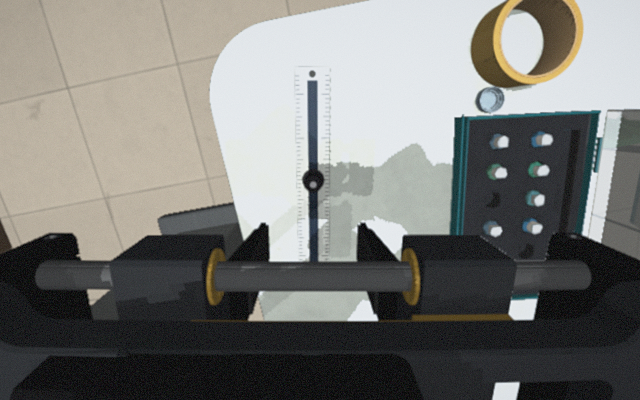

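The wrist view shows the rule upright in the picture, its knob at (313,181) and its far end at (312,67), cols 295–331. The jaws straddle it at the bottom.

```bash
python3 - <<'E'
from look import *
c=robot.camera_info('wrist'); im=cv2.imread('pics/w1.png')
g=im[150:215,280:345].max(2); ys,xs=np.nonzero(g[10:55,18:48]<70); 
print('dark bbox',xs.min()+298,xs.max()+298,ys.min()+160,ys.max()+160)
print('knob top z34',ray(c,[[313.5,184]],.034),'mid px181 z.03',ray(c,[[313,181]],.03))
e=ray(c,[[296,68],[331,68],[312.5,67],[312,82],[312.5,230]],.004); print(e.round(4)); 
d=e[3]-e[4]; print('stripe yaw',np.degrees(np.arctan2(-d[0],d[1])))
u=d/np.linalg.norm(d); print('centre from end',e[2]-0.13*u)
E
```

```text
dark bbox 303 323 162 204
knob top z34 [[0.41343854 0.33524085 0.034     ]] mid px181 z.03 [[0.41336568 0.33797933 0.03      ]]
[[0.4167 0.4642 0.004 ]
 [0.4556 0.4572 0.004 ]
 [0.4353 0.4619 0.004 ]
 [0.4318 0.4462 0.004 ]
 [0.4006 0.271  0.004 ]]
stripe yaw -10.09924555512519
centre from end [0.41246625 0.33394381 0.004     ]
```

Call:
{"method": "arm_command", "body": {"rows": [{"jaw":5,"slide":[0,-0.1,-3],"delta_rot":[0,0,0]},{"jaw":5,"slide":[0,-0.1,-7],"delta_rot":[0,0,0]},{"jaw":5,"slide":[0,-0.1,-11],"delta_rot":[0,0,0]},{"jaw":5,"slide":[0,-0.1,-14],"delta_rot":[0,0,0]},{"jaw":5,"slide":[0,-0.1,-16],"delta_rot":[0,0,0]}]}}

```text
time_s: 3.22
eef_pos: [0.4101, 0.3347, 0.0403]
orientation: [-0.0, 0.767, 0.641, -0.003]
force: [-0.1, 0.3, 0.7]
width: 0.0501
grasp_force: 0.0
```

Call:
{"method": "arm_command", "body": {"rows": [{"jaw":5,"slide":[0,0,-1],"delta_rot":[0,0,0]},{"jaw":5,"slide":[0,0,-2],"delta_rot":[0,0,0]},{"jaw":5,"slide":[0,0,-2.5],"delta_rot":[0,0,0]},{"jaw":1.5,"slide":[0,0,-2.5],"delta_rot":[0,0,0]},{"jaw":1.5,"slide":[0,0,-2.5],"delta_rot":[0,0,0]}], "squeeze": 15}}

```text
time_s: 3.63
eef_pos: [0.4133, 0.3367, 0.0205]
orientation: [0.0, 0.768, 0.641, 0.001]
force: [-0.0, -0.5, -0.0]
width: 0.0419
grasp_force: 0.0
```

Call:
{"method": "arm_command", "body": {"rows": [{"jaw":1.5,"slide":[0,0,0],"delta_rot":[0,0,0]},{"jaw":1.5,"slide":[0,0,0],"delta_rot":[0,0,0]},{"jaw":1.5,"slide":[0,0,0],"delta_rot":[0,0,0]},{"jaw":1.5,"slide":[0,0,0],"delta_rot":[0,0,0]},{"jaw":1.5,"slide":[0,0,0],"delta_rot":[0,0,0]}]}}

```text
time_s: 4.05
eef_pos: [0.4129, 0.3364, 0.0202]
orientation: [0.0, 0.768, 0.641, 0.001]
force: [-0.6, 0.5, 4.3]
width: 0.0189
grasp_force: 15.0
```

Call:
{"method": "arm_command", "body": {"rows": [{"jaw":1.5,"slide":[0,0,1],"delta_rot":[0,0,0]},{"jaw":1.5,"slide":[0,0,4],"delta_rot":[0,0,0]},{"jaw":1.5,"slide":[0,0,8],"delta_rot":[0,0,0]},{"jaw":1.5,"slide":[0,0,12],"delta_rot":[0,0,0]},{"jaw":1.5,"slide":[0,-1,15.5],"delta_rot":[0,0,0]}]}}

```text
time_s: 4.47
eef_pos: [0.4122, 0.3268, 0.177]
orientation: [-0.0, 0.767, 0.641, 0.001]
force: [0.7, 0.3, -1.1]
width: 0.0186
grasp_force: 15.0
```

Call:
{"method": "arm_command", "body": {"rows": [{"jaw":1.5,"slide":[0,-3,2],"delta_rot":[0,0,0]},{"jaw":1.5,"slide":[0,-6,4],"delta_rot":[0,0,0]},{"jaw":1.5,"slide":[0,-9.5,6],"delta_rot":[0,0,0]},{"jaw":1.5,"slide":[0,-13,6.5],"delta_rot":[0,0,0]},{"jaw":1.5,"slide":[0,-17,6.5],"delta_rot":[0,0,0]}]}}

```text
time_s: 4.88
eef_pos: [0.4129, 0.1553, 0.2423]
orientation: [0.001, 0.767, 0.641, 0.002]
force: [0.7, -0.4, -1.4]
width: 0.0185
grasp_force: 15.0
```

Call:
{"method": "arm_command", "body": {"rows": [{"jaw":1.5,"slide":[0,-4,0],"delta_rot":[0,0,0]},{"jaw":1.5,"slide":[0,-8,0],"delta_rot":[0,0,0]},{"jaw":1.5,"slide":[0,-12,0],"delta_rot":[0,0,0]},{"jaw":1.5,"slide":[0,-16,0],"delta_rot":[0,0,0]},{"jaw":1.5,"slide":[0,-20,0],"delta_rot":[0,0,0]}]}}

```text
time_s: 5.3
eef_pos: [0.4115, -0.0457, 0.2396]
orientation: [0.0, 0.768, 0.641, 0.0]
force: [0.7, -0.1, -0.5]
width: 0.0191
grasp_force: 15.0
```

Call:
{"method": "arm_command", "body": {"rows": [{"jaw":1.5,"slide":[0,-4,0],"delta_rot":[0,0,0]},{"jaw":1.5,"slide":[0,-8,0],"delta_rot":[0,0,0]},{"jaw":1.5,"slide":[0,-12,0],"delta_rot":[0,0,0]},{"jaw":1.5,"slide":[0,-15,0],"delta_rot":[0,0,0]},{"jaw":1.5,"slide":[0,-17,0],"delta_rot":[0,0,0]}]}}

```text
time_s: 5.72
eef_pos: [0.4114, -0.2167, 0.2393]
orientation: [0.0, 0.769, 0.64, -0.0]
force: [-0.1, -0.2, -1.7]
width: 0.0189
grasp_force: 15.0
```

Call:
{"method": "arm_command", "body": {"rows": [{"jaw":1.5,"slide":[0,-1,0],"delta_rot":[0,0,3]},{"jaw":1.5,"slide":[0,-1,0],"delta_rot":[0,0,6]},{"jaw":1.5,"slide":[0,-1,0],"delta_rot":[0,0,6]},{"jaw":1.5,"slide":[0,-1,0],"delta_rot":[0,0,6]},{"jaw":1.5,"slide":[0,-1,0],"delta_rot":[0,0,6]}]}}

```text
time_s: 6.13
eef_pos: [0.4122, -0.2236, 0.2393]
orientation: [-0.0, 0.733, 0.68, -0.0]
force: [-0.1, -0.4, -1.8]
width: 0.0187
grasp_force: 15.0
```

```bash
python3 - <<'E'
from look import *
tool(); c=robot.camera_info('wrist'); im=save('wrist','w2.png'); print(c['origin'])
for l in ['slot_red','slot_blue','rule']:
    for r in robot.spot_in('wrist',l)[:2]: print(l,np.round(r['xyz'],4),r['p'],proj(c,r['xyz']).round())
m=robot.regions_of('wrist','board')
if m:
    ys,xs=np.nonzero(m[0]['region']); print(len(xs))
E
```

```text
t 6.13 tcp [ 412.2 -223.6  239.3] yang -4.36 tilt [-1.e-04  1.e-04 -1.e+00] F [-0.12 -0.35 -1.81] w 0.0187 g 15.0
[ 0.41803445 -0.15566225  0.41970296]
slot_red [ 0.5005 -0.1388  0.0108] 0.8 [[378. 101.]]
slot_blue [ 0.495  -0.2828  0.0118] 0.72 [[377. 213.]]
rule [ 0.4148 -0.163   0.2221] 0.75 [[308. 133.]]
22841
```

View pics/w2.png

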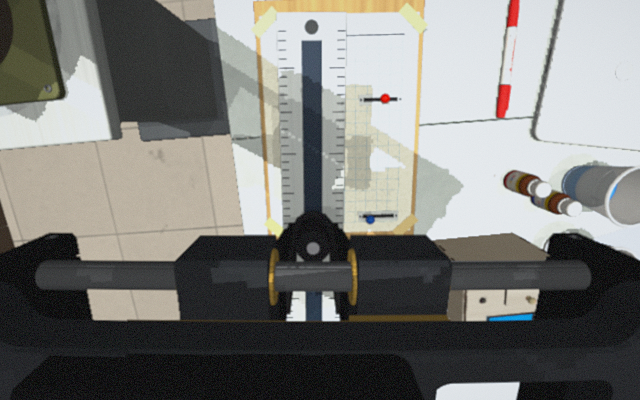

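The wrist view shows the rule held level in the middle (stripe at col 312), the red peg head at (385,98) in a slot spanning cols 360–401, and the blue head at (370,219) in a slot spanning cols 357–397. The bottles and marker lie well to the right.

```bash
cat > pegs.py <<'E'
from look import *
def heads(c,im,lo=(340,60),hi=(420,235)):
    out={}
    i=im.astype(int); r,g,b=i[...,0],i[...,1],i[...,2]
    for n,m in [('red',(r>130)&(r-g>70)),('blue',(b-r>50)&(b>80))]:
        m=m.copy(); w=np.zeros_like(m); w[lo[1]:hi[1],lo[0]:hi[0]]=1; m&=w
        ys,xs=np.nonzero(m); out[n]=(xs.mean(),ys.mean(),len(xs)) if len(xs) else None
    return out
E
python3 - <<'E'
from pegs import *
c=robot.camera_info('wrist'); im=cv2.imread('pics/w2.png')[:,:,::-1]
h=heads(c,im); print(h)
R=ray(c,[h['red'][:2]],.028)[0]; B=ray(c,[h['blue'][:2]],.028)[0]; print('red',R.round(4),'blue',B.round(4))
d=(R-B)[:2]; print('peg line yaw',np.degrees(np.arctan2(-d[0],d[1])),np.linalg.norm(d))
s=ray(c,[[360,99],[401,99],[357,215],[397,215]],.012); print(s.round(4)); a=(s[0]+s[1])/2; b=(s[2]+s[3])/2; d=(a-b)[:2]
yaw=np.arctan2(-d[0],d[1]); print('slots',a,b,'board yaw',np.degrees(yaw),np.linalg.norm(d))
ex=np.array([np.cos(yaw),np.sin(yaw)]); ey=np.array([-ex[1],ex[0]]); o=((a+b)/2)[:2]-.05*ex
print('board origin',o); 
for n,P in (('red',R),('blue',B)): print(n,'board xy',(P[:2]-o)@ex,(P[:2]-o)@ey)
print('hinge',o+.028*ex-.115*ey)
# rule stripe yaw in hand
u=ray(c,[[312,42],[312.5,200]],.227); d=u[0]-u[1]; print('rule yaw',np.degrees(np.arctan2(-d[0],d[1])),u)
E
```

```text
{'red': (np.float64(384.910447761194), np.float64(97.97014925373135), 67), 'blue': (np.float64(369.97872340425533), np.float64(219.17021276595744), 47)}
red [ 0.5056 -0.1363  0.028 ] blue [ 0.4829 -0.2854  0.028 ]
peg line yaw -8.669687314983774 0.15090589852076824
[[ 0.4784 -0.1345  0.012 ]
 [ 0.5291 -0.1381  0.012 ]
 [ 0.4683 -0.2835  0.012 ]
 [ 0.5221 -0.2877  0.012 ]]
slots [ 0.50376227 -0.13628488  0.012     ] [ 0.49519467 -0.28559005  0.012     ] board yaw -3.2842070440897144 0.14955078344882147
board origin [ 0.44956059 -0.20807302]
red board xy 0.051871189285069653 0.07491022860960801
blue board xy 0.0377077625732005 -0.07532953827032933
hinge [ 0.47092639 -0.32448824]
rule yaw -4.16991632203124 [[ 0.42104523 -0.11278378  0.227     ]
 [ 0.41438324 -0.20415964  0.227     ]]
```

Call:
{"method": "arm_command", "body": {"rows": [{"jaw":1.5,"slide":[0.5,0.5,-3],"delta_rot":[0,0,-1]},{"jaw":1.5,"slide":[1,1,-7],"delta_rot":[0,0,-3]},{"jaw":1.5,"slide":[1.7,1.7,-11],"delta_rot":[0,0,-4.5]},{"jaw":1.5,"slide":[1.7,1.7,-14],"delta_rot":[0,0,-4.5]},{"jaw":1.5,"slide":[1.7,1.7,-16],"delta_rot":[0,0,-4.5]}]}}

```text
time_s: 6.8
eef_pos: [0.4276, -0.2052, 0.0754]
orientation: [-0.002, 0.759, 0.651, -0.001]
force: [-1.2, 0.3, -1.5]
width: 0.0188
grasp_force: 15.0
```

Call:
{"method": "arm_command", "body": {"rows": [{"jaw":1.5,"slide":[0,0,-1],"delta_rot":[0,0,0]},{"jaw":1.5,"slide":[0,0,-2],"delta_rot":[0,0,0]},{"jaw":1.5,"slide":[0,0,-3],"delta_rot":[0,0,0]},{"jaw":1.5,"slide":[0,0,-3.7],"delta_rot":[0,0,0]},{"jaw":1.5,"slide":[0,0,-4],"delta_rot":[0,0,0]}]}}

```text
time_s: 7.22
eef_pos: [0.4296, -0.2072, 0.0391]
orientation: [0.0, 0.759, 0.651, 0.0]
force: [-0.4, 0.1, -1.3]
width: 0.0192
grasp_force: 15.0
```

```bash
python3 -c "
from look import *
tool()"
```

```text
t 7.22 tcp [ 429.6 -207.2   39.1] yang -8.83 tilt [ 3.e-04 -2.e-04 -1.e+00] F [-0.45  0.1  -1.35] w 0.0192 g 15.0
```

Call:
{"method": "arm_command", "body": {"rows": [{"jaw":1.5,"slide":[0,0,-0.4],"delta_rot":[0,0,0]},{"jaw":1.5,"slide":[0.7,0,-0.45],"delta_rot":[0,0,0]},{"jaw":1.5,"slide":[1.6,-0.1,-0.45],"delta_rot":[0,0,0]},{"jaw":1.5,"slide":[2.5,-0.2,-0.45],"delta_rot":[0,0,0]},{"jaw":1.5,"slide":[3.2,-0.2,-0.45],"delta_rot":[0,0,0]}]}}

```text
time_s: 7.63
eef_pos: [0.4633, -0.2096, 0.0357]
orientation: [0.001, 0.759, 0.651, 0.0]
force: [-0.4, -0.7, -1.2]
width: 0.0188
grasp_force: 15.0
```

Call:
{"method": "arm_command", "body": {"rows": [{"jaw":1.5,"slide":[0,0,0],"delta_rot":[0,0,0]},{"jaw":1.5,"slide":[0,0,0],"delta_rot":[0,0,0]},{"jaw":1.5,"slide":[0,0,-0.05],"delta_rot":[0,0,0]},{"jaw":1.5,"slide":[0,0,-0.1],"delta_rot":[0,0,0]},{"jaw":1.5,"slide":[0,0,-0.1],"delta_rot":[0,0,0]}]}}

```text
time_s: 8.05
eef_pos: [0.4609, -0.2088, 0.0335]
orientation: [-0.0, 0.759, 0.651, -0.0]
force: [0.2, -0.5, -1.1]
width: 0.0191
grasp_force: 15.0
```

```bash
python3 - <<'E'
from look import *
tool(); c=robot.camera_info('wrist'); im=save('wrist','w3.png'); print(c['origin'])
E
```

```text
t 8.05 tcp [ 460.9 -208.8   33.5] yang -8.83 tilt [-6.e-04  3.e-04 -1.e+00] F [ 0.15 -0.54 -1.1 ] w 0.0191 g 15.0
[ 0.47203848 -0.14153705  0.21391458]
```

View pics/w3.png

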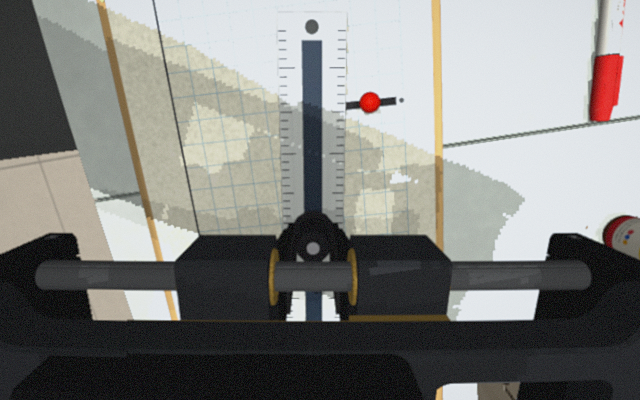

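The rule is parallel to the peg line, its edge at col 347 beside the red head at (370,102), with about 11 mm left to go. I'll lower it the last millimetre and release.

Call:
{"method": "arm_command", "body": {"rows": [{"jaw":1.5,"slide":[0,0,-0.05],"delta_rot":[0,0,0]},{"jaw":1.5,"slide":[0,0,-0.1],"delta_rot":[0,0,0]},{"jaw":1.5,"slide":[0,0,-0.15],"delta_rot":[0,0,0]},{"jaw":1.5,"slide":[0,0,-0.15],"delta_rot":[0,0,0]},{"jaw":1.5,"slide":[0,0,-0.15],"delta_rot":[0,0,0]}]}}

```text
time_s: 8.52
eef_pos: [0.4614, -0.209, 0.0323]
orientation: [0.0, 0.759, 0.651, 0.0]
force: [-1.0, -0.5, -0.6]
width: 0.0188
grasp_force: 15.0
```

Call:
{"method": "arm_command", "body": {"rows": [{"jaw":2.0,"slide":[0,0,0],"delta_rot":[0,0,0]},{"jaw":2.2,"slide":[0,0,0],"delta_rot":[0,0,0]},{"jaw":2.4,"slide":[0,0,0],"delta_rot":[0,0,0]},{"jaw":2.8,"slide":[0,0,0.1],"delta_rot":[0,0,0]},{"jaw":2.8,"slide":[0,0,0.2],"delta_rot":[0,0,0]}]}}

```text
time_s: 8.93
eef_pos: [0.4615, -0.209, 0.0345]
orientation: [0.0, 0.759, 0.651, 0.0]
force: [-0.2, -0.3, 0.5]
width: 0.0274
grasp_force: 0.0
```

Call:
{"method": "arm_command", "body": {"rows": [{"jaw":2.8,"slide":[0.1,0,0],"delta_rot":[0,0,0]},{"jaw":2.8,"slide":[0.2,0,0],"delta_rot":[0,0,0]},{"jaw":2.8,"slide":[0.3,0,0],"delta_rot":[0,0,0]},{"jaw":2.8,"slide":[0.4,0,0],"delta_rot":[0,0,0]},{"jaw":2.8,"slide":[0.5,0,0],"delta_rot":[0,0,0]}]}}

```text
time_s: 9.35
eef_pos: [0.4662, -0.209, 0.0342]
orientation: [-0.0, 0.759, 0.651, -0.0]
force: [-1.5, 0.3, 0.7]
width: 0.0276
grasp_force: 0.6
```

```bash
python3 - <<'E'
from look import *
tool(); c=robot.camera_info('wrist'); im=save('wrist','w4.png')
# red edge col of rule in rows ~60..90, head
for y in (50,80,130): print(y,im[y,335:365].mean(1).astype(int))
E
```

```text
t 9.35 tcp [ 466.2 -209.    34.2] yang -8.81 tilt [-8.e-04  1.e-04 -1.e+00] F [-1.47  0.34  0.73] w 0.0276 g 0.6
50 [180 182 200 218 216 227 232 232 231 229 229 231 230 230 230 230 230 231
 230 229 230 231 229 230 231 230 230 229 229 231]
80 [234 235 230 199 194 209 228 231 231 230 231 229 229 231 233 232 231 230
 232 230 232 232 232 231 232 233 231 231 231 233]
130 [127 131 150 168 174 174 174 177 181 193 194 188 173 169 170 189 198 211
 207 202 202 204 204 201 200 202 205 202 208 209]
```

Call:
{"method": "arm_command", "body": {"rows": [{"jaw":2.8,"slide":[0.1,0,0],"delta_rot":[0,0,0]},{"jaw":2.8,"slide":[0.2,0,0],"delta_rot":[0,0,0]},{"jaw":2.8,"slide":[0.3,0,0],"delta_rot":[0,0,0]},{"jaw":2.8,"slide":[0.4,0,0],"delta_rot":[0,0,0]},{"jaw":2.8,"slide":[0.5,0,0],"delta_rot":[0,0,0]}]}}

```text
time_s: 9.82
eef_pos: [0.4714, -0.209, 0.0342]
orientation: [-0.0, 0.759, 0.651, -0.0]
force: [-1.6, -0.5, 1.0]
width: 0.0281
grasp_force: 0.6
```

```bash
python3 - <<'E'
from look import *
tool(); c=robot.camera_info('wrist'); im=save('wrist','w5.png')
cv2.imwrite('pics/c5.png',cv2.resize(im[0:240,250:420],None,fx=2.4,fy=2.4,interpolation=cv2.INTER_CUBIC)[:,:,::-1])
E
```

```text
t 9.82 tcp [ 471.4 -209.    34.2] yang -8.82 tilt [-1.e-04  0.e+00 -1.e+00] F [-1.57 -0.53  0.98] w 0.0281 g 0.6
```

View pics/c5.png

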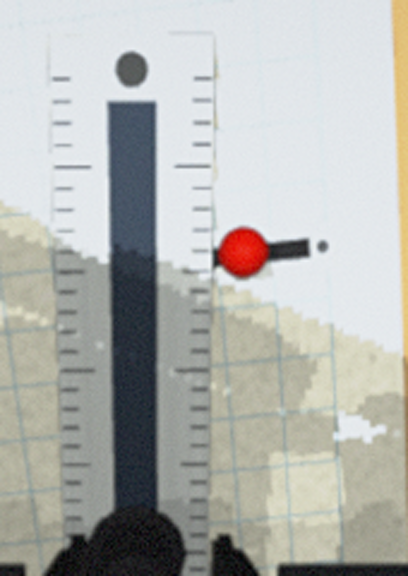

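The rule edge is at full-picture col 339 and the red peg head at col 351, which leaves roughly 4 mm of gap. I'll creep from here.

Call:
{"method": "arm_command", "body": {"rows": [{"jaw":2.8,"slide":[0.06,0,0],"delta_rot":[0,0,0]},{"jaw":2.8,"slide":[0.12,0,0],"delta_rot":[0,0,0]},{"jaw":2.8,"slide":[0.18,0,0],"delta_rot":[0,0,0]},{"jaw":2.8,"slide":[0.24,0,0],"delta_rot":[0,0,0]},{"jaw":2.8,"slide":[0.3,0,0],"delta_rot":[0,0,0]}]}}

```text
time_s: 10.28
eef_pos: [0.4744, -0.209, 0.0343]
orientation: [0.0, 0.759, 0.651, 0.0]
force: [-0.7, -0.0, 0.8]
width: 0.0279
grasp_force: 0.5
```

Call:
{"method": "arm_command", "body": {"rows": [{"jaw":2.8,"slide":[0.01,0,0],"delta_rot":[0,0,0]},{"jaw":2.8,"slide":[0.02,0,0],"delta_rot":[0,0,0]},{"jaw":2.8,"slide":[0.03,0,0],"delta_rot":[0,0,0]},{"jaw":2.8,"slide":[0.04,0,0],"delta_rot":[0,0,0]},{"jaw":2.8,"slide":[0.05,0,0],"delta_rot":[0,0,0]}]}}

```text
time_s: 10.7
eef_pos: [0.4749, -0.209, 0.0343]
orientation: [0.0, 0.759, 0.651, 0.0]
force: [-0.4, 0.6, 1.3]
width: 0.028
grasp_force: 0.5
```

Call:
{"method": "arm_command", "body": {"rows": [{"jaw":2.8,"slide":[0.01,0,0],"delta_rot":[0,0,0]},{"jaw":2.8,"slide":[0.02,0,0],"delta_rot":[0,0,0]},{"jaw":2.8,"slide":[0.03,0,0],"delta_rot":[0,0,0]},{"jaw":2.8,"slide":[0.04,0,0],"delta_rot":[0,0,0]},{"jaw":2.8,"slide":[0.05,0,0],"delta_rot":[0,0,0]}]}}

```text
time_s: 11.12
eef_pos: [0.4754, -0.209, 0.0343]
orientation: [0.0, 0.759, 0.651, 0.0]
force: [-0.2, 0.8, 1.8]
width: 0.0281
grasp_force: 0.5
```

Call:
{"method": "arm_command", "body": {"rows": [{"jaw":2.8,"slide":[0.01,0,0],"delta_rot":[0,0,0]},{"jaw":2.8,"slide":[0.02,0,0],"delta_rot":[0,0,0]},{"jaw":2.8,"slide":[0.03,0,0],"delta_rot":[0,0,0]},{"jaw":2.8,"slide":[0.04,0,0],"delta_rot":[0,0,0]},{"jaw":2.8,"slide":[0.05,0,0],"delta_rot":[0,0,0]}]}}

```text
time_s: 11.53
eef_pos: [0.4757, -0.209, 0.0343]
orientation: [-0.0, 0.759, 0.651, -0.0]
force: [-2.1, 0.1, 1.3]
width: 0.0281
grasp_force: 1.1
```

Call:
{"method": "arm_command", "body": {"rows": [{"jaw":2.8,"slide":[0.01,0,0],"delta_rot":[0,0,0]},{"jaw":2.8,"slide":[0.01,0,0],"delta_rot":[0,0,0]},{"jaw":2.8,"slide":[0.02,0,0],"delta_rot":[0,0,0]},{"jaw":2.8,"slide":[0.02,0,0],"delta_rot":[0,0,0]},{"jaw":2.8,"slide":[0.02,0,0],"delta_rot":[0,0,0]}]}}

```text
time_s: 11.95
eef_pos: [0.476, -0.209, 0.0343]
orientation: [-0.0, 0.759, 0.651, -0.0]
force: [-3.2, 0.8, 2.4]
width: 0.028
grasp_force: 1.6
```

Call:
{"method": "arm_command", "body": {"rows": [{"jaw":2.8,"slide":[0.01,0,0],"delta_rot":[0,0,0]},{"jaw":2.8,"slide":[0.01,0,0],"delta_rot":[0,0,0]},{"jaw":2.8,"slide":[0.02,0,0],"delta_rot":[0,0,0]},{"jaw":2.8,"slide":[0.02,0,0],"delta_rot":[0,0,0]},{"jaw":2.8,"slide":[0.02,0,0],"delta_rot":[0,0,0]}]}}

```text
time_s: 12.37
eef_pos: [0.4762, -0.209, 0.0343]
orientation: [-0.0, 0.759, 0.651, -0.0]
force: [-3.5, 0.5, 3.7]
width: 0.028
grasp_force: 1.8
```

```bash
python3 - <<'E'
from look import *
s=tool(); print(s['ft_torque'].round(3)); c=robot.camera_info('wrist'); im=save('wrist','w6.png')
cv2.imwrite('pics/c6.png',cv2.resize(im[0:240,250:420],None,fx=2.4,fy=2.4,interpolation=cv2.INTER_CUBIC)[:,:,::-1])
E
```

```text
t 12.37 tcp [ 476.2 -209.    34.3] yang -8.82 tilt [-2.e-04  0.e+00 -1.e+00] F [-3.53  0.48  3.65] w 0.028 g 1.8
[-0.092  0.845  0.017]
```

View pics/c6.png

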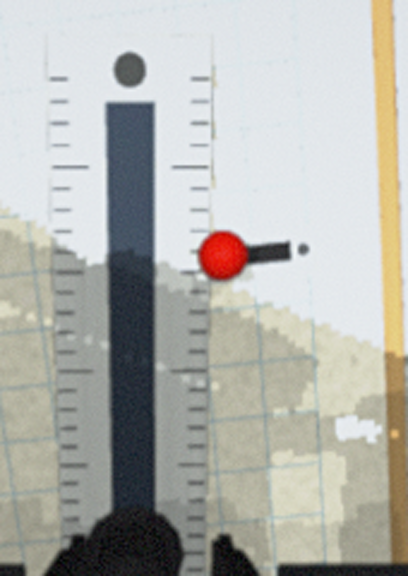

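The rule edge now meets the red stem, and the image gap matches the 2 mm stem radius. The 3.5 N push exceeds the sliding friction, so both pegs should be bearing. I'll hold briefly, back the finger off, then rise.

Call:
{"method": "arm_command", "body": {"rows": [{"jaw":2.8,"slide":[0,0,0],"delta_rot":[0,0,0]},{"jaw":2.8,"slide":[0,0,0],"delta_rot":[0,0,0]},{"jaw":2.8,"slide":[0,0,0],"delta_rot":[0,0,0]},{"jaw":2.8,"slide":[0,0,0],"delta_rot":[0,0,0]},{"jaw":2.8,"slide":[0,0,0],"delta_rot":[0,0,0]}]}}

```text
time_s: 12.83
eef_pos: [0.4762, -0.209, 0.0343]
orientation: [-0.0, 0.759, 0.651, -0.0]
force: [-3.0, -0.5, 3.5]
width: 0.028
grasp_force: 2.0
```

Call:
{"method": "arm_command", "body": {"rows": [{"jaw":2.8,"slide":[-0.1,0,0],"delta_rot":[0,0,0]},{"jaw":3.2,"slide":[-0.2,0,0],"delta_rot":[0,0,0]},{"jaw":3.6,"slide":[-0.35,0,0],"delta_rot":[0,0,0]},{"jaw":4,"slide":[-0.4,0,0],"delta_rot":[0,0,0]},{"jaw":4,"slide":[-0.4,0,0],"delta_rot":[0,0,0]}]}}

```text
time_s: 13.25
eef_pos: [0.4724, -0.2089, 0.0342]
orientation: [0.0, 0.759, 0.651, 0.0]
force: [-0.5, -0.1, -0.0]
width: 0.0392
grasp_force: 0.0
```

Call:
{"method": "arm_command", "body": {"rows": [{"jaw":4,"slide":[0,0,1],"delta_rot":[0,0,0]},{"jaw":4,"slide":[0,0,4],"delta_rot":[0,0,1]},{"jaw":4,"slide":[0,0,8],"delta_rot":[0,0,3]},{"jaw":4,"slide":[0,0,12],"delta_rot":[0,0,5.5]},{"jaw":4,"slide":[0,0,16],"delta_rot":[0,0,5.5]}]}}

```text
time_s: 13.67
eef_pos: [0.472, -0.2087, 0.1966]
orientation: [0.0, 0.727, 0.687, 0.0]
force: [0.3, -0.9, -0.7]
width: 0.04
grasp_force: 0.0
```

Call:
{"method": "arm_command", "body": {"rows": [{"jaw":2,"slide":[0,-3,2],"delta_rot":[0,0,0]},{"jaw":1,"slide":[0,-6.5,4],"delta_rot":[0,0,0]},{"jaw":0,"slide":[0,-10,5],"delta_rot":[0,0,0]},{"jaw":0,"slide":[0,-13.5,5],"delta_rot":[0,0,0]},{"jaw":0,"slide":[0,-16,5],"delta_rot":[0,0,0]}]}}

```text
time_s: 14.08
eef_pos: [0.4726, -0.372, 0.2469]
orientation: [0.002, 0.728, 0.686, -0.0]
force: [0.6, 0.7, 0.6]
width: 0.0119
grasp_force: 0.0
```

Call:
{"method": "arm_command", "body": {"rows": [{"jaw":0,"slide":[0,0,0],"delta_rot":[0,0,0]},{"jaw":0,"slide":[0,0,0],"delta_rot":[0,0,0]},{"jaw":0,"slide":[0,0,0],"delta_rot":[0,0,0]},{"jaw":0,"slide":[0,0,0],"delta_rot":[0,0,0]},{"jaw":0,"slide":[0,0,0],"delta_rot":[0,0,0]}]}}

```text
time_s: 14.5
eef_pos: [0.4725, -0.3678, 0.2445]
orientation: [0.0, 0.727, 0.687, 0.0]
force: [0.3, -0.2, 0.1]
width: 0.0003
grasp_force: 0.0
```

```bash
python3 - <<'E'
from look import *
s=tool(); c=robot.camera_info('wrist'); im=save('wrist','w7.png'); print(c)
cv2.imwrite('pics/c7.png',cv2.resize(im[0:270,190:460],None,fx=2.2,fy=2.2,interpolation=cv2.INTER_CUBIC)[:,:,::-1])
E
```

```text
t 14.5 tcp [ 472.5 -367.8  244.5] yang -3.25 tilt [ 2.e-04  0.e+00 -1.e+00] F [ 0.27 -0.24  0.07] w 0.0003 g 0.0
{'fov_y': 64.54059622331542, 'cx': 312.69009016402276, 'cy': 198.791936020467, 'k1': -0.031042027306658917, 'origin': array([ 0.47692169, -0.2998378 ,  0.42488967]), 'rotation': array([ 0.99220412, -0.12128638,  0.00329339, -0.02845596])}
```

View pics/c7.png

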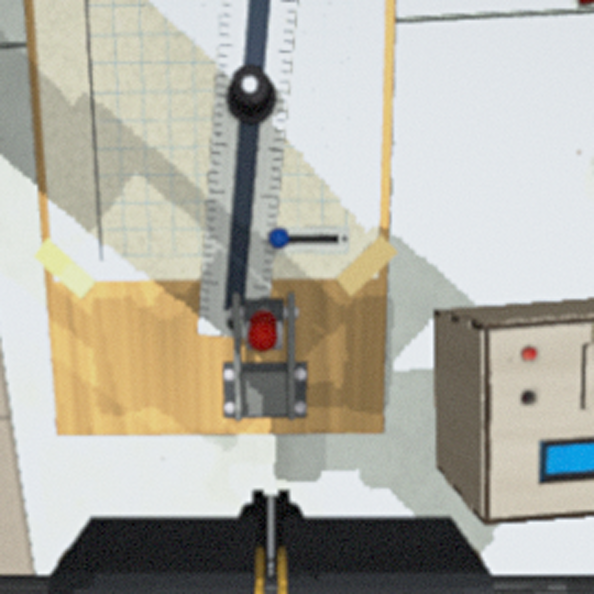

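The rule lies under the clamp's cheeks, its edge beside the blue head at crop (279,238) and its knob at (251,92). The lever's red handle stands at (262,330). I'll check both peg gaps from the stripe line.

```bash
python3 - <<'E'
from pegs import *
c=robot.camera_info('wrist'); im=cv2.imread('pics/w7.png')[:,:,::-1]; i=im.astype(int)
h=heads(c,im,(290,80),(340,130)); B=ray(c,[h['blue'][:2]],.028)[0]; print(h['blue'],B)
pts=[]
for y in list(range(0,25))+list(range(65,120)):
    r=i[y,285:325]; d=(r.max(1)<95)
    # longest dark run
    xs=np.nonzero(d)[0]
    if 6<len(xs)<16: pts.append((xs.mean()+285,y))
P=ray(c,pts,.016)[:,:2]; vx,vy,x0,y0=cv2.fitLine(P.astype(np.float32),cv2.DIST_HUBER,0,.001,.001).ravel()
u=np.array([vx,vy])*np.sign(vy); n=np.array([u[1],-u[0]]); print('yaw',np.degrees(np.arctan2(-u[0],u[1])),len(pts))
R=np.array([.5056,-.1363])
print('resid',np.std((P-[x0,y0])@n),'blue dist',(B[:2]-[x0,y0])@n,'red dist(earlier est)',(R-[x0,y0])@n)
o=np.array([.44956,-.20807]);a=np.radians(-3.28);ex=np.array([np.cos(a),np.sin(a)]);ey=np.array([-ex[1],ex[0]])
k=ray(c,[[251/2.2+190,86/2.2]],.034)[0]; print('knob board',(k[:2]-o)@ex,(k[:2]-o)@ey)
lt=ray(c,[[262/2.2+190,330/2.2],[262/2.2+190,310/2.2]],.117); print('lever top',lt)
g=i[100:118,285:330].mean(2).astype(int); print(g[4]); print(g[8])
E
```

```text
(np.float64(316.5357142857143), np.float64(107.66071428571429), 56) [ 0.48257521 -0.28530541  0.028     ]
yaw -8.541921 55
resid 0.0020486226529788537 blue dist 0.022083168668734474 red dist(earlier est) 0.02272033767575964
knob board 0.02294904045949953 0.00014519777425033397
lever top [[ 0.47198383 -0.32756347  0.117     ]
 [ 0.47250285 -0.31891276  0.117     ]]
[139 131 143 153 155 157 160 159 155 115  68  41  52  53  42  47  45  51
  89 156 177 181 185 193 195 192 191 175 142 113  95  93  93 102 123 164
 192 204 200 201 206 198 202 201 200]
[163 160 154 146 150 156 160 160 154 104  57  42  44  51  52  46  53  50
  87 146 158 155 157 157 160 161 137  94  68  75  80  89  90  80  75  66
  53  41  44  43  42  39  41  41  39]
```

Both pegs sit 22 mm from the rule's axis and the knob is at board y = 0, so the rule is correctly placed. Now the lever.

Call:
{"method": "arm_command", "body": {"rows": [{"jaw":0,"slide":[0,2.5,0],"delta_rot":[0,0,0]},{"jaw":0,"slide":[0,5.5,0],"delta_rot":[0,0,0]},{"jaw":0,"slide":[0,7.4,0],"delta_rot":[0,0,0]},{"jaw":0,"slide":[0,7.4,0],"delta_rot":[0,0,0]},{"jaw":0,"slide":[0,7.4,-2],"delta_rot":[0,0,0]}]}}

```text
time_s: 14.97
eef_pos: [0.4746, -0.2953, 0.2292]
orientation: [0.005, 0.726, 0.687, 0.001]
force: [0.7, -1.1, -0.4]
width: 0.0008
grasp_force: 0.0
```

Call:
{"method": "arm_command", "body": {"rows": [{"jaw":0,"slide":[0,0,-3],"delta_rot":[0,0,0]},{"jaw":0,"slide":[0,0,-6],"delta_rot":[0,0,0]},{"jaw":0,"slide":[0,0,-9],"delta_rot":[0,0,0]},{"jaw":0,"slide":[0,0,-11],"delta_rot":[0,0,0]},{"jaw":0,"slide":[0,0,-12],"delta_rot":[0,0,0]}]}}

```text
time_s: 15.38
eef_pos: [0.4705, -0.2937, 0.1006]
orientation: [-0.003, 0.727, 0.686, -0.001]
force: [-0.9, 0.7, 1.0]
width: 0.0004
grasp_force: 0.0
```

Call:
{"method": "arm_command", "body": {"rows": [{"jaw":0,"slide":[0,-0.5,0],"delta_rot":[0,0,0]},{"jaw":0,"slide":[0,-1,0],"delta_rot":[0,0,0]},{"jaw":0,"slide":[0,-1.5,0],"delta_rot":[0,0,0]},{"jaw":0,"slide":[0,-2,0],"delta_rot":[0,0,0]},{"jaw":0,"slide":[0,-2.5,0],"delta_rot":[0,0,0]}]}}

```text
time_s: 15.8
eef_pos: [0.4732, -0.3214, 0.1063]
orientation: [0.002, 0.727, 0.686, 0.0]
force: [1.0, 1.1, 2.1]
width: 0.0001
grasp_force: 1.1
```

Call:
{"method": "arm_command", "body": {"rows": [{"jaw":0,"slide":[0,-0.6,0],"delta_rot":[0,0,0]},{"jaw":0,"slide":[0,-1.5,-0.2],"delta_rot":[0,0,0]},{"jaw":0,"slide":[-0.1,-2.4,-0.4],"delta_rot":[0,0,0]},{"jaw":0,"slide":[-0.1,-3.1,-0.9],"delta_rot":[0,0,0]},{"jaw":0,"slide":[-0.2,-3.8,-1.5],"delta_rot":[0,0,0]}]}}

```text
time_s: 16.22
eef_pos: [0.4716, -0.3614, 0.0916]
orientation: [0.003, 0.727, 0.686, -0.001]
force: [-0.1, -0.9, 3.8]
width: 0.0004
grasp_force: 2.3
```

Call:
{"method": "arm_command", "body": {"rows": [{"jaw":0,"slide":[0,-0.6,-0.8],"delta_rot":[0,0,0]},{"jaw":0,"slide":[0,-1.1,-1.5],"delta_rot":[0,0,0]},{"jaw":0,"slide":[-0.1,-1.3,-2],"delta_rot":[0,0,0]},{"jaw":0,"slide":[-0.1,-1.5,-2.5],"delta_rot":[0,0,0]},{"jaw":0,"slide":[-0.1,-1.6,-3],"delta_rot":[0,0,0]}]}}

```text
time_s: 16.63
eef_pos: [0.4691, -0.3743, 0.0585]
orientation: [-0.0, 0.727, 0.686, -0.0]
force: [-0.6, -0.7, 2.2]
width: 0.0004
grasp_force: 1.0
```

Call:
{"method": "arm_command", "body": {"rows": [{"jaw":0,"slide":[0,0,-0.3],"delta_rot":[0,0,0]},{"jaw":0,"slide":[0,0,-0.5],"delta_rot":[0,0,0]},{"jaw":0,"slide":[0,0,-0.7],"delta_rot":[0,0,0]},{"jaw":0,"slide":[0,0,-0.8],"delta_rot":[0,0,0]},{"jaw":0,"slide":[0,0,-0.8],"delta_rot":[0,0,0]}]}}

```text
time_s: 17.05
eef_pos: [0.4693, -0.3738, 0.0511]
orientation: [-0.0, 0.727, 0.686, 0.0]
force: [0.2, -0.5, 1.1]
width: 0.0004
grasp_force: 0.4
```

Call:
{"method": "arm_command", "body": {"rows": [{"jaw":0,"slide":[0,0,-0.1],"delta_rot":[0,0,0]},{"jaw":0,"slide":[0,0,-0.2],"delta_rot":[0,0,0]},{"jaw":0,"slide":[0,0,-0.2],"delta_rot":[0,0,0]},{"jaw":0,"slide":[0,0,-0.2],"delta_rot":[0,0,0]},{"jaw":0,"slide":[0,0,-0.2],"delta_rot":[0,0,0]}]}}

```text
time_s: 17.47
eef_pos: [0.4693, -0.374, 0.0493]
orientation: [0.0, 0.727, 0.686, 0.0]
force: [0.2, -1.2, 2.1]
width: 0.0007
grasp_force: 0.8
```

```bash
python3 - <<'E'
from look import *
tool(); im=save('side','s8.png'); im2=save('scene','s9.png')
a=cv2.resize(im[160:250,310:430],(480,360),interpolation=2); b=cv2.resize(im2[240:330,270:390],(480,360),interpolation=2)
cv2.imwrite('pics/c8.png',cv2.resize(np.hstack([a,b]),(800,300))[:,:,::-1])
E
```

```text
t 17.47 tcp [ 469.3 -374.    49.3] yang -3.32 tilt [ 2.e-04 -1.e-04 -1.e+00] F [ 0.16 -1.16  2.11] w 0.0007 g 0.8
```

View pics/c8.png

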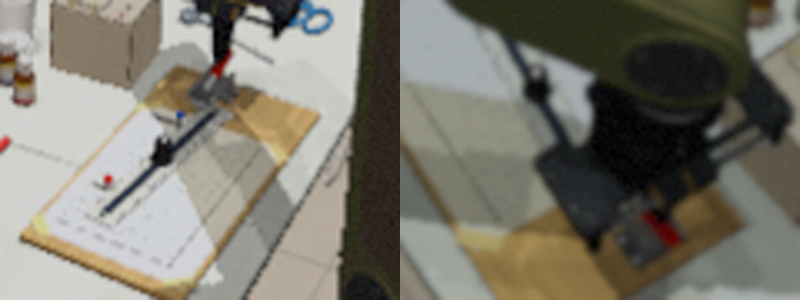

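The side view shows the lever's handle (221,64) lying roughly level under the fingertip. The force is still low, so I'll press further until it hits the stop.

Call:
{"method": "arm_command", "body": {"rows": [{"jaw":0,"slide":[0,0,-0.1],"delta_rot":[0,0,0]},{"jaw":0,"slide":[0,0,-0.2],"delta_rot":[0,0,0]},{"jaw":0,"slide":[0,0,-0.3],"delta_rot":[0,0,0]},{"jaw":0,"slide":[0,0,-0.3],"delta_rot":[0,0,0]},{"jaw":0,"slide":[0,0,-0.3],"delta_rot":[0,0,0]}]}}

```text
time_s: 17.98
eef_pos: [0.4694, -0.3741, 0.0464]
orientation: [0.0, 0.727, 0.686, 0.0]
force: [-0.3, -1.2, 3.2]
width: 0.0002
grasp_force: 1.3
```

Call:
{"method": "arm_command", "body": {"rows": [{"jaw":0,"slide":[0,0,1],"delta_rot":[0,0,0]},{"jaw":0,"slide":[0,0,5],"delta_rot":[0,0,0]},{"jaw":0,"slide":[0,0,9],"delta_rot":[0,0,0]},{"jaw":0,"slide":[0,-1,13],"delta_rot":[0,0,0]},{"jaw":0,"slide":[0,-2,17],"delta_rot":[0,0,0]}]}}

```text
time_s: 18.4
eef_pos: [0.4688, -0.3927, 0.2176]
orientation: [-0.001, 0.727, 0.687, 0.0]
force: [1.1, 0.2, 0.1]
width: 0.0005
grasp_force: 0.0
```

Call:
{"method": "arm_command", "body": {"rows": [{"jaw":0,"slide":[0,-2,3],"delta_rot":[0,0,0]},{"jaw":0,"slide":[0,-2,3],"delta_rot":[0,0,0]},{"jaw":0,"slide":[0,-2,3],"delta_rot":[0,0,0]},{"jaw":0,"slide":[0,-2,3],"delta_rot":[0,0,0]},{"jaw":0,"slide":[0,-2,3],"delta_rot":[0,0,0]}]}}

```text
time_s: 18.82
eef_pos: [0.4684, -0.4125, 0.2435]
orientation: [-0.002, 0.727, 0.686, 0.0]
force: [0.3, 0.0, 0.4]
width: 0.0003
grasp_force: 0.0
```

```bash
cat > lev.py <<'E'
from pegs import *
tool(); c=robot.camera_info('wrist'); im=save('wrist','wl_%d.png'%int(robot.observe()['time_s']*100)); i=im.astype(int)
m=((i[...,0]>90)&(i[...,0]-i[...,1]>60)&(i[...,0]-i[...,2]>50)).astype(np.uint8); m[:,:270]=0; m[:,370:]=0
n,_,st,ce=cv2.connectedComponentsWithStats(m)
for k in range(1,n):
    if st[k,4]>30: print('red blob',st[k],ce[k])
o=np.array([.44956,-.20807]);a=np.radians(-3.28);ex=np.array([np.cos(a),np.sin(a)]);ey=np.array([-ex[1],ex[0]])
H=o+.028*ex-.115*ey
for th in (0,.6,1.0,1.2,1.3,1.4,1.5,1.6):
    P=[np.r_[H-ey*r*np.sin(th),.036+r*np.cos(th)] for r in (43,62,81) for r in [r/1000]]
    print(th,proj(c,P).round(1).tolist())
h=heads(c,im,(270,20),(340,130)); 
if h['blue']: print('blue',ray(c,[h['blue'][:2]],.028))
E
python3 lev.py
```

```text
t 18.82 tcp [ 468.4 -412.5  243.5] yang -3.3 tilt [-0.0031  0.0037 -1.    ] F [0.25 0.04 0.4 ] w 0.0003 g 0.0
red blob [307 132  11  40 398] [311.77386935 151.25879397]
0 [[310.1, 101.5], [309.9, 100.3], [309.7, 98.9]]
0.6 [[310.3, 125.1], [310.1, 135.8], [310.0, 147.3]]
1.0 [[310.4, 135.8], [310.3, 150.8], [310.3, 166.3]]
1.2 [[310.5, 138.9], [310.5, 154.8], [310.4, 171.0]]
1.3 [[310.5, 139.9], [310.5, 156.0], [310.5, 172.2]]
1.4 [[310.6, 140.5], [310.6, 156.6], [310.6, 172.6]]
1.5 [[310.6, 140.7], [310.6, 156.7], [310.6, 172.4]]
1.6 [[310.6, 140.6], [310.7, 156.2], [310.7, 171.5]]
blue [[ 0.48253343 -0.28514474  0.028     ]]
```

```bash
cat > side.py <<'E'
from pegs import *
o=np.array([.44956,-.20807]);a=np.radians(-3.28);ex=np.array([np.cos(a),np.sin(a)]);ey=np.array([-ex[1],ex[0]])
H=o+.028*ex-.115*ey
for n in ('side','scene'):
    c=robot.camera_info(n); im=save(n,'%s_%d.png'%(n,int(robot.observe()['time_s']*100))); i=im.astype(int)
    u=proj(c,[*H,.05])[0].astype(int); x0,y0=u[0]-25,u[1]-25
    w=i[y0:y0+50,x0:x0+50]; m=((w[...,0]-w[...,1]>45)&(w[...,0]-w[...,2]>45)).astype(np.uint8)
    k,_,st,ce=cv2.connectedComponentsWithStats(m)
    for j in range(1,k):
        if st[j,4]>4:
            ys,xs=np.nonzero(_==j); l=cv2.fitLine(np.c_[xs,ys].astype(np.float32),2,0,.01,.01).ravel()
            print(n,'red',st[j,:2]+[x0,y0],st[j,2:],(ce[j]+[x0,y0]).round(1),'dir',l[:2].round(2))
    for th in (0,1.0,1.2,1.3,1.4,1.5,1.6):
        P=[np.r_[H-ey*r*np.sin(th),.036+r*np.cos(th)] for r in (.035,.058,.081)]
        q=proj(c,P); d=q[2]-q[0]; print(th,q.round(1).tolist(),(d/np.linalg.norm(d)).round(2))
E
python3 side.py
```

```text
side red [373 176] [ 7  8 25] [375.9 179.4] dir [ 0.56 -0.83]
0 [[370.9, 180.8], [371.3, 176.1], [371.7, 171.3]] [ 0.08 -1.  ]
1.0 [[373.8, 180.4], [376.1, 175.6], [378.4, 170.9]] [ 0.43 -0.9 ]
1.2 [[374.1, 181.2], [376.5, 177.0], [378.9, 172.9]] [ 0.5  -0.86]
1.3 [[374.1, 181.8], [376.6, 177.9], [379.0, 174.1]] [ 0.54 -0.84]
1.4 [[374.1, 182.3], [376.6, 178.9], [379.1, 175.4]] [ 0.58 -0.81]
1.5 [[374.1, 183.0], [376.6, 179.9], [379.0, 176.9]] [ 0.63 -0.78]
1.6 [[374.1, 183.6], [376.5, 181.0], [378.9, 178.4]] [ 0.68 -0.73]
scene red [342 301] [12 14 72] [347.5 307.5] dir [0.65 0.76]
0 [[335.8, 287.3], [336.2, 282.9], [336.5, 278.3]] [ 0.08 -1.  ]
1.0 [[341.9, 299.0], [346.4, 302.7], [351.2, 306.4]] [0.78 0.62]
1.2 [[342.4, 301.1], [347.3, 306.1], [352.4, 311.3]] [0.7  0.71]
1.3 [[342.6, 302.0], [347.6, 307.7], [352.8, 313.5]] [0.67 0.75]
1.4 [[342.7, 302.9], [347.8, 309.1], [353.0, 315.4]] [0.63 0.77]
1.5 [[342.7, 303.6], [347.8, 310.3], [353.0, 317.1]] [0.61 0.8 ]
1.6 [[342.6, 304.3], [347.7, 311.3], [352.8, 318.5]] [0.58 0.82]
```

Both cameras put the lever at about 1.35 rad, so the handle must have slipped into the groove between the closed fingertips. I'll turn the tool 90° so the tips lie across the handle, then press again.

Call:
{"method": "arm_command", "body": {"rows": [{"jaw":0,"slide":[0,0.5,0],"delta_rot":[0,0,7]},{"jaw":0,"slide":[0,1,0],"delta_rot":[0,0,14]},{"jaw":0,"slide":[0,1.5,0],"delta_rot":[0,0,21]},{"jaw":0,"slide":[0,2,0],"delta_rot":[0,0,28]},{"jaw":0,"slide":[0,2,0],"delta_rot":[0,0,35]}]}}

```text
time_s: 19.38
eef_pos: [0.4691, -0.3926, 0.2451]
orientation: [-0.001, 0.484, 0.875, 0.0]
force: [-0.4, -0.0, -0.0]
width: 0.0006
grasp_force: 0.0
```

Call:
{"method": "arm_command", "body": {"rows": [{"jaw":0,"slide":[0,0,0],"delta_rot":[0,0,7]},{"jaw":0,"slide":[0,0,0],"delta_rot":[0,0,14]},{"jaw":0,"slide":[0,0,0],"delta_rot":[0,0,21]},{"jaw":0,"slide":[0,0,0],"delta_rot":[0,0,28]},{"jaw":0,"slide":[0,0,0],"delta_rot":[0,0,35]}]}}

```text
time_s: 19.8
eef_pos: [0.469, -0.3933, 0.2451]
orientation: [-0.001, 0.199, 0.98, 0.001]
force: [0.6, -0.1, 0.0]
width: 0.0008
grasp_force: 0.0
```

Call:
{"method": "arm_command", "body": {"rows": [{"jaw":0,"slide":[0,0,-3],"delta_rot":[0,0,7]},{"jaw":0,"slide":[0,0,-6],"delta_rot":[0,0,14]},{"jaw":0,"slide":[0,0,-9],"delta_rot":[0,0,20]},{"jaw":0,"slide":[0,0,-12],"delta_rot":[0,0,20]},{"jaw":0,"slide":[0,0,-14],"delta_rot":[0,0,20]}]}}

```text
time_s: 20.22
eef_pos: [0.4676, -0.3919, 0.1018]
orientation: [-0.002, 0.029, 1.0, 0.002]
force: [-0.1, -0.1, -0.0]
width: 0.0001
grasp_force: 0.0
```

Call:
{"method": "arm_command", "body": {"rows": [{"jaw":0,"slide":[0,0,0],"delta_rot":[0,0,0]},{"jaw":0,"slide":[0,0,0],"delta_rot":[0,0,0]},{"jaw":0,"slide":[0,0,0],"delta_rot":[0,0,0]},{"jaw":0,"slide":[0,0,0],"delta_rot":[0,0,0]},{"jaw":0,"slide":[0,0,0],"delta_rot":[0,0,0]}]}}

```text
time_s: 20.63
eef_pos: [0.4703, -0.395, 0.1087]
orientation: [0.001, 0.029, 1.0, -0.001]
force: [0.1, -0.2, 0.2]
width: 0.0008
grasp_force: 0.0
```

```bash
python3 -c "
from look import *
tool()"
```

```text
t 20.63 tcp [ 470.3 -395.   108.7] yang 86.68 tilt [ 0.0027 -0.0027 -1.    ] F [ 0.12 -0.19  0.25] w 0.0008 g 0.0
```

Call:
{"method": "arm_command", "body": {"rows": [{"jaw":0,"slide":[-0.2,0,-1],"delta_rot":[0,0,0]},{"jaw":0,"slide":[-0.2,0,-2],"delta_rot":[0,0,0]},{"jaw":0,"slide":[-0.2,0,-3],"delta_rot":[0,0,0]},{"jaw":0,"slide":[-0.2,0,-3.8],"delta_rot":[0,0,0]},{"jaw":0,"slide":[-0.2,0,-4.2],"delta_rot":[0,0,0]}]}}

```text
time_s: 21.05
eef_pos: [0.4662, -0.3929, 0.0616]
orientation: [-0.001, 0.029, 1.0, 0.001]
force: [0.2, 0.6, -0.3]
width: 0.0005
grasp_force: 0.0
```

Call:
{"method": "arm_command", "body": {"rows": [{"jaw":0,"slide":[0,0,-0.2],"delta_rot":[0,0,0]},{"jaw":0,"slide":[0,0,-0.4],"delta_rot":[0,0,0]},{"jaw":0,"slide":[0,0,-0.6],"delta_rot":[0,0,0]},{"jaw":0,"slide":[0,0,-0.7],"delta_rot":[0,0,0]},{"jaw":0,"slide":[0,0,-0.7],"delta_rot":[0,0,0]}]}}

```text
time_s: 21.47
eef_pos: [0.4674, -0.394, 0.0573]
orientation: [0.0, 0.029, 1.0, -0.0]
force: [-0.0, -0.4, -1.0]
width: 0.0002
grasp_force: 0.0
```

Call:
{"method": "arm_command", "body": {"rows": [{"jaw":0,"slide":[0,0,-0.2],"delta_rot":[0,0,0]},{"jaw":0,"slide":[0,0,-0.4],"delta_rot":[0,0,0]},{"jaw":0,"slide":[0,0,-0.5],"delta_rot":[0,0,0]},{"jaw":0,"slide":[0,0,-0.5],"delta_rot":[0,0,0]},{"jaw":0,"slide":[0,0,-0.5],"delta_rot":[0,0,0]}]}}

```text
time_s: 21.88
eef_pos: [0.4672, -0.3939, 0.0521]
orientation: [-0.0, 0.029, 1.0, 0.0]
force: [0.2, -0.3, -1.0]
width: 0.0007
grasp_force: 0.0
```

Call:
{"method": "arm_command", "body": {"rows": [{"jaw":0,"slide":[0,0,-0.1],"delta_rot":[0,0,0]},{"jaw":0,"slide":[0,0,-0.2],"delta_rot":[0,0,0]},{"jaw":0,"slide":[0,0,-0.3],"delta_rot":[0,0,0]},{"jaw":0,"slide":[0,0,-0.3],"delta_rot":[0,0,0]},{"jaw":0,"slide":[0,0,-0.3],"delta_rot":[0,0,0]}]}}

```text
time_s: 22.3
eef_pos: [0.4673, -0.3941, 0.0494]
orientation: [0.0, 0.029, 1.0, -0.0]
force: [0.7, -0.6, 0.5]
width: 0.0006
grasp_force: 0.4
```

Call:
{"method": "arm_command", "body": {"rows": [{"jaw":0,"slide":[0,0,-0.1],"delta_rot":[0,0,0]},{"jaw":0,"slide":[0,0,-0.2],"delta_rot":[0,0,0]},{"jaw":0,"slide":[0,0,-0.3],"delta_rot":[0,0,0]},{"jaw":0,"slide":[0,0,-0.4],"delta_rot":[0,0,0]},{"jaw":0,"slide":[0,0,-0.4],"delta_rot":[0,0,0]}]}}

```text
time_s: 22.72
eef_pos: [0.4675, -0.3949, 0.0457]
orientation: [0.0, 0.029, 1.0, -0.001]
force: [-1.3, -2.9, 4.4]
width: 0.0005
grasp_force: 1.7
```

Call:
{"method": "arm_command", "body": {"rows": [{"jaw":0,"slide":[0,0,-0.1],"delta_rot":[0,0,0]},{"jaw":0,"slide":[0,0,-0.2],"delta_rot":[0,0,0]},{"jaw":0,"slide":[0,0,-0.3],"delta_rot":[0,0,0]},{"jaw":0,"slide":[0,0,-0.4],"delta_rot":[0,0,0]},{"jaw":0,"slide":[0,0,-0.4],"delta_rot":[0,0,0]}]}}

```text
time_s: 23.13
eef_pos: [0.4676, -0.3942, 0.0414]
orientation: [0.0, 0.029, 1.0, -0.0]
force: [-0.8, -1.9, 4.6]
width: 0.0003
grasp_force: 2.0
```

Call:
{"method": "arm_command", "body": {"rows": [{"jaw":0,"slide":[0,0,-0.1],"delta_rot":[0,0,0]},{"jaw":0,"slide":[0,0,-0.2],"delta_rot":[0,0,0]},{"jaw":0,"slide":[0,0,-0.3],"delta_rot":[0,0,0]},{"jaw":0,"slide":[0,0,-0.3],"delta_rot":[0,0,0]},{"jaw":0,"slide":[0,0,-0.3],"delta_rot":[0,0,0]}]}}

```text
time_s: 23.55
eef_pos: [0.4676, -0.394, 0.0383]
orientation: [0.0, 0.029, 1.0, -0.0]
force: [0.4, -3.1, 4.0]
width: 0.0006
grasp_force: 2.0
```

```bash
python3 -c "
print(__import__('workcell').robot.tcp_to_tips)
import look; look.tool()"; python3 side.py | grep red
```

```text
0.011
t 23.55 tcp [ 467.6 -394.    38.3] yang 86.68 tilt [ 6.e-04 -1.e-04 -1.e+00] F [ 0.42 -3.06  3.99] w 0.0006 g 2.0
side red [373 178] [ 6  7 21] [375.8 181. ] dir [ 0.57 -0.82]
scene red [350 314] [3 2 5] [350.8 314.6] dir [0.95 0.32]
```

Call:
{"method": "arm_command", "body": {"rows": [{"jaw":0,"slide":[0,0,1],"delta_rot":[0,0,0]},{"jaw":0,"slide":[0,0,4],"delta_rot":[0,0,0]},{"jaw":0,"slide":[0,0,8],"delta_rot":[0,0,0]},{"jaw":0,"slide":[0,0,12],"delta_rot":[0,0,0]},{"jaw":0,"slide":[0,0,16],"delta_rot":[0,0,0]}]}}

```text
time_s: 24.07
eef_pos: [0.4662, -0.3919, 0.1983]
orientation: [-0.002, 0.029, 1.0, 0.002]
force: [0.5, -1.7, 0.3]
width: 0.0008
grasp_force: 0.0
```

Call:
{"method": "arm_command", "body": {"rows": [{"jaw":0,"slide":[-2,-2,2],"delta_rot":[0,0,0]},{"jaw":0,"slide":[-4,-2,3],"delta_rot":[0,0,0]},{"jaw":0,"slide":[-6,-2,3],"delta_rot":[0,0,0]},{"jaw":0,"slide":[-6,-2,3],"delta_rot":[0,0,0]},{"jaw":0,"slide":[-6,-2,3],"delta_rot":[0,0,0]}]}}

```text
time_s: 24.48
eef_pos: [0.4065, -0.4129, 0.2274]
orientation: [-0.0, 0.03, 1.0, 0.001]
force: [0.4, 0.5, -0.0]
width: 0.0005
grasp_force: 0.0
```

```bash
python3 side.py; python3 - <<'E'
from pegs import *
# repeat: lever angle fit from wrist now
tool(); c=robot.camera_info('wrist'); print(c['origin']); im=save('wrist','w20.png'); i=im.astype(int)
m=((i[...,0]>90)&(i[...,0]-i[...,1]>60)&(i[...,0]-i[...,2]>50)).astype(np.uint8)
k,_,st,ce=cv2.connectedComponentsWithStats(m)
for j in range(1,k):
    if st[j,4]>30: print(st[j],ce[j])
for r in robot.spot_in('wrist','lever_grip')[:2]: print(r['xyz'],r['p'])
E
```

```text
side red [373 177] [ 7  8 23] [376.  180.6] dir [ 0.61 -0.79]
0 [[370.9, 180.8], [371.3, 176.1], [371.7, 171.3]] [ 0.08 -1.  ]
1.0 [[373.8, 180.4], [376.1, 175.6], [378.4, 170.9]] [ 0.43 -0.9 ]
1.2 [[374.1, 181.2], [376.5, 177.0], [378.9, 172.9]] [ 0.5  -0.86]
1.3 [[374.1, 181.8], [376.6, 177.9], [379.0, 174.1]] [ 0.54 -0.84]
1.4 [[374.1, 182.3], [376.6, 178.9], [379.1, 175.4]] [ 0.58 -0.81]
1.5 [[374.1, 183.0], [376.6, 179.9], [379.0, 176.9]] [ 0.63 -0.78]
1.6 [[374.1, 183.6], [376.5, 181.0], [378.9, 178.4]] [ 0.68 -0.73]
scene red [342 302] [ 9 12 58] [346.  307.2] dir [0.59 0.81]
0 [[335.8, 287.3], [336.2, 282.9], [336.5, 278.3]] [ 0.08 -1.  ]
1.0 [[341.9, 299.0], [346.4, 302.7], [351.2, 306.4]] [0.78 0.62]
1.2 [[342.4, 301.1], [347.3, 306.1], [352.4, 311.3]] [0.7  0.71]
1.3 [[342.6, 302.0], [347.6, 307.7], [352.8, 313.5]] [0.67 0.75]
1.4 [[342.7, 302.9], [347.8, 309.1], [353.0, 315.4]] [0.63 0.77]
1.5 [[342.7, 303.6], [347.8, 310.3], [353.0, 317.1]] [0.61 0.8 ]
1.6 [[342.6, 304.3], [347.7, 311.3], [352.8, 318.5]] [0.58 0.82]
t 24.58 tcp [ 407.4 -412.9  227. ] yang 86.7 tilt [-0.0011  0.0026 -1.    ] F [0.05 0.49 0.77] w 0.0006 g 0.0
[ 0.34093789 -0.40878489  0.40744923]
[322 222  38  12 369] [341.43902439 227.02439024]
[526 236   9   8  57] [529.70175439 239.56140351]
```

Call:
{"method": "arm_command", "body": {"rows": [{"jaw":0,"slide":[3,1.4,0],"delta_rot":[0,0,0]},{"jaw":0,"slide":[6.1,2.8,0],"delta_rot":[0,0,0]},{"jaw":0,"slide":[6.1,2.8,-3],"delta_rot":[0,0,0]},{"jaw":0,"slide":[6.1,2.8,-7],"delta_rot":[0,0,0]},{"jaw":0,"slide":[6.1,2.8,-11],"delta_rot":[0,0,0]}]}}

```text
time_s: 25.1
eef_pos: [0.4703, -0.3857, 0.118]
orientation: [0.001, 0.028, 1.0, -0.001]
force: [0.1, -0.7, 0.2]
width: 0.0005
grasp_force: 0.0
```

Call:
{"method": "arm_command", "body": {"rows": [{"jaw":0,"slide":[0,0,-2],"delta_rot":[0,0,0]},{"jaw":0,"slide":[0,0,-3.5],"delta_rot":[0,0,0]},{"jaw":0,"slide":[0,0,-5],"delta_rot":[0,0,0]},{"jaw":0,"slide":[0,0,-5.7],"delta_rot":[0,0,0]},{"jaw":0,"slide":[0,0,-6],"delta_rot":[0,0,0]}]}}

```text
time_s: 25.52
eef_pos: [0.4678, -0.3847, 0.056]
orientation: [-0.001, 0.029, 1.0, 0.001]
force: [0.2, 0.3, -0.2]
width: 0.0004
grasp_force: 0.0
```

Call:
{"method": "arm_command", "body": {"rows": [{"jaw":0,"slide":[0,0,-0.2],"delta_rot":[0,0,0]},{"jaw":0,"slide":[0,0,-0.4],"delta_rot":[0,0,0]},{"jaw":0,"slide":[0,0,-0.6],"delta_rot":[0,0,0]},{"jaw":0,"slide":[0,0,-0.8],"delta_rot":[0,0,0]},{"jaw":0,"slide":[0,0,-0.8],"delta_rot":[0,0,0]}]}}

```text
time_s: 25.93
eef_pos: [0.4684, -0.3861, 0.0505]
orientation: [0.0, 0.029, 1.0, -0.0]
force: [-0.1, 0.0, 0.2]
width: 0.0005
grasp_force: 0.0
```

Call:
{"method": "arm_command", "body": {"rows": [{"jaw":0,"slide":[0,0,-0.2],"delta_rot":[0,0,0]},{"jaw":0,"slide":[0,0,-0.4],"delta_rot":[0,0,0]},{"jaw":0,"slide":[0,0,-0.6],"delta_rot":[0,0,0]},{"jaw":0,"slide":[0,0,-0.7],"delta_rot":[0,0,0]},{"jaw":0,"slide":[0,0,-0.8],"delta_rot":[0,0,0]}]}}

```text
time_s: 26.35
eef_pos: [0.4682, -0.3859, 0.042]
orientation: [-0.0, 0.029, 1.0, 0.0]
force: [1.2, 0.3, 0.3]
width: 0.0003
grasp_force: 0.0
```

Call:
{"method": "arm_command", "body": {"rows": [{"jaw":0,"slide":[0,0,-0.1],"delta_rot":[0,0,0]},{"jaw":0,"slide":[0,0,-0.2],"delta_rot":[0,0,0]},{"jaw":0,"slide":[0,0,-0.3],"delta_rot":[0,0,0]},{"jaw":0,"slide":[0,0,-0.4],"delta_rot":[0,0,0]},{"jaw":0,"slide":[0,0,-0.4],"delta_rot":[0,0,0]}]}}

```text
time_s: 26.77
eef_pos: [0.4682, -0.3859, 0.038]
orientation: [-0.0, 0.029, 1.0, 0.0]
force: [-0.3, 0.6, 0.8]
width: 0.0004
grasp_force: 0.0
```

The numbers fit if the closed fingertips end about 20 mm higher than assumed: every contact height then agrees with the camera angles (1.35, then 1.51 rad). That puts the stop near TCP z ≈ 0.032, so I'll keep pressing.

Call:
{"method": "arm_command", "body": {"rows": [{"jaw":0,"slide":[0,0,-0.1],"delta_rot":[0,0,0]},{"jaw":0,"slide":[0,0,-0.2],"delta_rot":[0,0,0]},{"jaw":0,"slide":[0,0,-0.3],"delta_rot":[0,0,0]},{"jaw":0,"slide":[0,0,-0.3],"delta_rot":[0,0,0]},{"jaw":0,"slide":[0,0,-0.3],"delta_rot":[0,0,0]}]}}

```text
time_s: 27.18
eef_pos: [0.4684, -0.3863, 0.036]
orientation: [0.0, 0.029, 1.0, -0.0]
force: [-2.0, 0.0, 5.8]
width: 0.0007
grasp_force: 2.4
```

Call:
{"method": "arm_command", "body": {"rows": [{"jaw":0,"slide":[0,0,-0.1],"delta_rot":[0,0,0]},{"jaw":0,"slide":[0,0,-0.2],"delta_rot":[0,0,0]},{"jaw":0,"slide":[0,0,-0.3],"delta_rot":[0,0,0]},{"jaw":0,"slide":[0,0,-0.3],"delta_rot":[0,0,0]},{"jaw":0,"slide":[0,0,-0.3],"delta_rot":[0,0,0]}]}}

```text
time_s: 27.6
eef_pos: [0.4684, -0.3867, 0.0329]
orientation: [0.0, 0.029, 1.0, -0.001]
force: [-2.1, -1.0, 5.0]
width: 0.0005
grasp_force: 2.4
```

Call:
{"method": "arm_command", "body": {"rows": [{"jaw":0,"slide":[0,0,-0.1],"delta_rot":[0,0,0]},{"jaw":0,"slide":[0,0,-0.1],"delta_rot":[0,0,0]},{"jaw":0,"slide":[0,0,-0.2],"delta_rot":[0,0,0]},{"jaw":0,"slide":[0,0,-0.2],"delta_rot":[0,0,0]},{"jaw":0,"slide":[0,0,-0.2],"delta_rot":[0,0,0]}]}}

```text
time_s: 28.02
eef_pos: [0.4685, -0.3869, 0.0309]
orientation: [0.0, 0.029, 1.0, -0.001]
force: [-1.8, -1.7, 5.9]
width: 0.0002
grasp_force: 2.6
```

Call:
{"method": "arm_command", "body": {"rows": [{"jaw":0,"slide":[0,0,-0.1],"delta_rot":[0,0,0]},{"jaw":0,"slide":[0,0,-0.1],"delta_rot":[0,0,0]},{"jaw":0,"slide":[0,0,-0.1],"delta_rot":[0,0,0]},{"jaw":0,"slide":[0,0,-0.1],"delta_rot":[0,0,0]},{"jaw":0,"slide":[0,0,-0.1],"delta_rot":[0,0,0]}]}}

```text
time_s: 28.43
eef_pos: [0.4685, -0.387, 0.0307]
orientation: [0.0, 0.029, 1.0, -0.001]
force: [-4.0, -0.1, 8.3]
width: 0.0001
grasp_force: 4.3
```

Force jumps while the tool stops, so the lever is at its stop. I'll give one more small press, then rise straight up and check.

Call:
{"method": "arm_command", "body": {"rows": [{"jaw":0,"slide":[0,0,-0.1],"delta_rot":[0,0,0]},{"jaw":0,"slide":[0,0,-0.1],"delta_rot":[0,0,0]},{"jaw":0,"slide":[0,0,-0.1],"delta_rot":[0,0,0]},{"jaw":0,"slide":[0,0,0],"delta_rot":[0,0,0]},{"jaw":0,"slide":[0,0,0.3],"delta_rot":[0,0,0]}]}}

```text
time_s: 28.85
eef_pos: [0.4683, -0.3861, 0.0323]
orientation: [0.0, 0.029, 1.0, -0.0]
force: [-0.5, -0.6, -0.3]
width: 0.0005
grasp_force: 0.0
```

Call:
{"method": "arm_command", "body": {"rows": [{"jaw":0,"slide":[0,0,1],"delta_rot":[0,0,0]},{"jaw":0,"slide":[0,0,4],"delta_rot":[0,0,0]},{"jaw":0,"slide":[0,0,8],"delta_rot":[0,0,0]},{"jaw":0,"slide":[0,0,12],"delta_rot":[0,0,0]},{"jaw":0,"slide":[0,0,16],"delta_rot":[0,0,0]}]}}

```text
time_s: 29.27
eef_pos: [0.4679, -0.3851, 0.1934]
orientation: [-0.0, 0.029, 1.0, 0.001]
force: [1.1, -0.4, -0.7]
width: 0.0004
grasp_force: 0.0
```

Call:
{"method": "arm_command", "body": {"rows": [{"jaw":0,"slide":[0,0,3],"delta_rot":[0,0,-7]},{"jaw":0,"slide":[0,0,5],"delta_rot":[0,0,-14]},{"jaw":0,"slide":[0,0,5],"delta_rot":[0,0,-21]},{"jaw":0,"slide":[0,0,5],"delta_rot":[0,0,-28]},{"jaw":0,"slide":[0,0,5],"delta_rot":[0,0,-35]}]}}

```text
time_s: 29.68
eef_pos: [0.4685, -0.3857, 0.2429]
orientation: [0.001, 0.331, 0.944, 0.0]
force: [0.3, 0.1, 0.1]
width: 0.0007
grasp_force: 0.0
```

Call:
{"method": "arm_command", "body": {"rows": [{"jaw":0,"slide":[0,0,0],"delta_rot":[0,0,-7]},{"jaw":0,"slide":[0,0,0],"delta_rot":[0,0,-14]},{"jaw":0,"slide":[0,0,0],"delta_rot":[0,0,-21]},{"jaw":0,"slide":[0,0,0],"delta_rot":[0,0,-28]},{"jaw":0,"slide":[0,0,0],"delta_rot":[0,0,-35]}]}}

```text
time_s: 30.1
eef_pos: [0.4683, -0.3855, 0.2419]
orientation: [-0.0, 0.599, 0.8, 0.0]
force: [0.8, 0.3, 0.4]
width: 0.0004
grasp_force: 0.0
```

Call:
{"method": "arm_command", "body": {"rows": [{"jaw":0,"slide":[0,0.6,0],"delta_rot":[0,0,-7]},{"jaw":0,"slide":[0,1.2,0],"delta_rot":[0,0,-14]},{"jaw":0,"slide":[0,1.8,0],"delta_rot":[0,0,-20]},{"jaw":0,"slide":[0,1.8,0],"delta_rot":[0,0,-20]},{"jaw":0,"slide":[0,1.8,0],"delta_rot":[0,0,-20]}]}}

```text
time_s: 30.52
eef_pos: [0.4683, -0.3676, 0.2421]
orientation: [-0.0, 0.726, 0.688, 0.0]
force: [0.3, -0.7, 1.4]
width: 0.0004
grasp_force: 0.0
```

```bash
python3 side.py | grep red; python3 - <<'E'
from pegs import *
tool(); c=robot.camera_info('wrist'); im=save('wrist','w30.png'); i=im.astype(int)
h=heads(c,im,(270,60),(360,150)); B=ray(c,[h['blue'][:2]],.028)[0]; print(h['blue'],B)
pts=[]
for y in range(30,130):
    xs=np.nonzero(i[y,270:335].max(1)<95)[0]
    if 6<len(xs)<12 and np.ptp(xs)<12: pts.append((xs.mean()+270,y))
P=ray(c,pts,.016)[:,:2]; vx,vy,x0,y0=cv2.fitLine(P.astype(np.float32),cv2.DIST_HUBER,0,.0005,.001).ravel()
u=np.array([vx,vy])*np.sign(vy); n=np.array([u[1],-u[0]]); print('yaw',np.degrees(np.arctan2(-u[0],u[1])),len(pts),P[:,1].min(),P[:,1].max())
print('resid',np.std((P-[x0,y0])@n),'blue',(B[:2]-[x0,y0])@n,'red(earlier est)',(np.array([.5056,-.1363])-[x0,y0])@n)
E
```

```text
side red [373 179] [ 6  6 20] [375.8 181.7] dir [ 0.66 -0.75]
scene red [342 303] [12 13 70] [347.  309.6] dir [0.61 0.79]
t 30.62 tcp [ 468.3 -368.   242.2] yang -3.2 tilt [-0.e+00  1.e-04 -1.e+00] F [-0.51 -0.94  0.17] w 0.0007 g 0.0
(np.float64(320.0344827586207), np.float64(107.41379310344827), 58) [ 0.48240556 -0.28539072  0.028     ]
yaw -8.467056 75 -0.3096685001900599 -0.19593930205792984
resid 0.0003423590462402306 blue 0.021957222149221033 red(earlier est) 0.022946634139760506
```

Call:
{"method": "arm_command", "body": {"rows": [{"jaw":0,"slide":[0,3.5,0],"delta_rot":[0,0,0]},{"jaw":0,"slide":[0,7,0],"delta_rot":[0,0,0]},{"jaw":0,"slide":[0,10.5,0],"delta_rot":[0,0,0]},{"jaw":0,"slide":[0,12,0],"delta_rot":[0,0,0]},{"jaw":0,"slide":[0,12,0],"delta_rot":[0,0,0]}]}}

```text
time_s: 31.08
eef_pos: [0.4684, -0.2458, 0.2425]
orientation: [0.0, 0.726, 0.688, 0.0]
force: [0.8, -1.3, 0.7]
width: 0.0003
grasp_force: 0.0
```

Call:
{"method": "arm_command", "body": {"rows": [{"jaw":0,"slide":[0,0,0],"delta_rot":[0,0,0]},{"jaw":0,"slide":[0,0,0],"delta_rot":[0,0,0]},{"jaw":0,"slide":[0,0,0],"delta_rot":[0,0,0]},{"jaw":0,"slide":[0,0,0],"delta_rot":[0,0,0]},{"jaw":0,"slide":[0,0,0],"delta_rot":[0,0,0]}]}}

```text
time_s: 31.5
eef_pos: [0.4682, -0.2489, 0.2421]
orientation: [-0.0, 0.728, 0.686, -0.0]
force: [-1.3, -0.4, -0.6]
width: 0.0005
grasp_force: 0.0
```

```bash
python3 - <<'E'
from pegs import *
tool(); c=robot.camera_info('wrist'); im=save('wrist','w31.png'); i=im.astype(int)
h=heads(c,im,(270,40),(380,235)); print(h)
R,B=[ray(c,[h[k][:2]],.028)[0][:2] for k in ('red','blue')]
pts=[]
for y in range(20,232):
    xs=np.nonzero(i[y,255:350].max(1)<95)[0]
    if 6<len(xs)<13 and np.ptp(xs)<13: pts.append((xs.mean()+255,y))
P=ray(c,pts,.016)[:,:2]; vx,vy,x0,y0=cv2.fitLine(P.astype(np.float32),cv2.DIST_HUBER,0,.0005,.001).ravel()
u=np.array([vx,vy])*np.sign(vy); n=np.array([u[1],-u[0]])
print('yaw',np.degrees(np.arctan2(-u[0],u[1])),len(pts),np.std((P-[x0,y0])@n)); print('red',(R-[x0,y0])@n,'blue',(B-[x0,y0])@n,R,B)
E
```

```text
t 31.5 tcp [ 468.2 -248.9  242.1] yang -3.39 tilt [-4.e-04  1.e-04 -1.e+00] F [-1.28 -0.43 -0.64] w 0.0005 g 0.0
{'red': (np.float64(337.8484848484849), np.float64(79.93939393939394), 66), 'blue': (np.float64(325.0), np.float64(203.08695652173913), 46)}
yaw -8.572601 98 0.0033402020120683923
red 0.02219219874181425 blue 0.02189717822259698 [ 0.50519822 -0.13626683] [ 0.48244239 -0.28524174]
```

Both pegs are at 22 mm, against the rule's edge, and the lever is down with the robot clear. Handing in.

```bash
python3 -c "
from workcell import robot
print(robot.hand_in())"
```

```text
the job is handed in; nothing more can be done
None
```

The job is handed in at about 31.5 s of the 72 s, with no verdict returned: the rule lies against both pegs (axis 22.2 mm from red, 21.9 mm from blue), pushed home with about 3.5 N in total, and the clamp lever is down at its stop.

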